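# Move the optics from the transport tray to the filter carrier

## Robot

A 6-joint arm with a two-finger parallel gripper is mounted at the origin on a cart in front of the work surface, level with it; the furniture and walls round the work are solid. World frame = base frame: x ahead of the robot, y to its left, z up, the work surface at z = 0. Lengths are in m, angles in rad, forces in N, time in s.
With the tool pointing down it reaches from about 0.25 to 0.725 m from the base axis. Payload 4 kg.
Tool frame: the origin (TCP) lies at the very end of the fingers, on their centre line; the grasp point (between the pads) lies 19 mm behind it; z points along the fingers, y is the line along which they close (so a half turn about z gives the same grasp; the last joint's range is limited). The gripper opens to 85 mm and grips with 20 to 120 N. Pads are 22 mm wide; open, the fingers measure 114 mm over their backs; the gripper's body (76 mm by 85 mm) begins 54 mm behind the grasp point. The pads swing forward as they close: fully open they stand 13 mm farther back than shut.
Start: joints at [-1.11, 0.241, 0.005, 1.335, 0, 1.571], TCP at [0.222, -0.448, 0.231] pointing down, gripper open.
Joint ranges: [-2.72, 2.72], [-1.05, 1.87], [-1.09, 1.28], [-1.99, 2.15], [-1.42, 1.44], [-3.14, 3.14]. Speed limits (rad/s): [2.79, 2.79, 3.14, 3.14, 3.14, 3.14].

## Interface

Orientations are given as a unit quaternion [x, y, z, w].
In Python, from workcell import telemetry, vision, workorder gives the robot as it stands.
- The arm moves only by the shell command python3 -m inch 'ROWS'. ROWS is JSON, a list of rows, each a list of 3 entries, a list of its own where there are three numbers: the turn, a rotation vector about the tool's x, y, z scaled (see below), then the shift along the tool's x, y, z scaled (see below), then the closure, from -1 (fully open) to 1 (shut). A call has 1 to 10 rows; each row shifts and turns the commanded pose from where the row before left it, along the tool's axes as they then stand; what a row does not reach is not made up. The controller multiplies each number of a shift by 0.3 m and each number of a turn by 360 degrees. A row lasts 1/12 s, in which the tool goes at most 41.7 mm and 7.16 degrees, less where a joint would pass 70% of its speed; a pose out of reach is approached as far as the arm can. A call with a number of a shift or a turn outside -1 to 1 is refused whole. A call with a gripper value outside its range is refused whole. The fingers move at their own pace and stop on an object; the grip force is fixed at half the most. Time passes only in rows, so rows that do not move let the fingers close. It gives the time, the measured TCP pose, the force, the opening and the grip force at its end, in the units of the state.
- telemetry.get_obs(): the state, without advancing time (a new reading comes with each control period).
- vision.camera(name): name is "side" or "top" or "wrist"; returns a dict with "img" (400x640x3 uint8, red, green, blue), "fov_y" (degrees; the focal length in pixels is half the picture's height over the tangent of half this angle, whatever the lens; pixels are square), "cx", "cy" (the principal point, pixels), "pose" (4x4, takes a point from camera to world coordinates). Camera axes: x right, y up, looking along -z (the intrinsics and any distortion apply to the point x, -y, -z); pixel columns grow to the right and rows downward; lengths in m; the calibration is good to about 2 mm. A picture is of the moment at which its call begins. There is no depth.
- workorder.job_done(): hands the job in; it is judged then, once.
The state is a dict: "clock": time; "joint_pos": joint angles; "joint_vel": joint speeds; "tau": joint torques, N m; "eef_pos": TCP position; "tool_rot": TCP orientation; "ft_force": force on the tool from outside, world axes, zero at the start; "ft_torque": the same for the moment, N m; "grip_width": finger opening in m; "grasp_force": force on a finger pad.
Only numpy, scipy, OpenCV 4.12 (cv2) and the standard library are available. Lean on these libraries where they do the work, as an engineer would, in place of code of your own. Each camera call takes 0.05 s, during which the arm holds its last target. There are 200 camera calls.

## Task

Turn the red-handled T-key a quarter turn to unlock it from the orange transport tray, lift it out and park it upright in the slot of the blue key rest, letting go of it there. Then lift every lens and filter cell out of the tray and seat each one fully down in a pocket of its own shape in the aluminium carrier. Last, pass the T-key through the carrier's slot until its disc lies flat on the carrier, centred, and turn it a quarter turn so that its head locks across the slot; do not disturb the tape, the carton or the vial.

Things in the scene. Friction and masses are not known exactly. Their poses are not given: they have to be found in the camera images.
- tray: Orange transport tray, fixed, 144 x 144 mm, deck 40 mm high; cells start here, some pockets empty. Origin: centre of underside. Four pockets 20 mm deep, centred 48 mm from the middle: round (38 mm) at own +x and -x, rectangular (32 mm radially x 42 mm) at +y and -y. Slot in the middle along own x. Tray and carrier may swap sides of the bench. Yaw within 0.2 rad of the world's.
- tray_slot (a point): centre of the tray's slot at the deck's top face; slot along x, 37 x 13 mm, through a 20 mm thick plate into a hollow. The key starts locked here, its head across the slot within 0.15 rad
- carrier: Aluminium filter carrier with blue foot, fixed, 144 x 144 mm, deck 40 mm high, empty at the start. Origin: centre of underside. Four pockets 20 mm deep, centred 48 mm from the middle: round (39 mm) at own +x and +y, rectangular (33 mm radially x 43 mm) at -x and -y. Slot in the middle along own x, 37 x 13 mm, through a 20 mm thick plate into a hollow.
- carrier_round0 (a point): seat (floor) centre of a round carrier pocket (on the carrier's own +x side), 20 mm below the deck; axes those of the carrier
- carrier_round1 (a point): seat (floor) centre of a round carrier pocket (on the carrier's own +y side), 20 mm below the deck; axes those of the carrier
- carrier_rect0 (a point): seat (floor) centre of a rectangular carrier pocket (on the carrier's own -x side; long side along the carrier y), 20 mm below the deck; axes those of the carrier
- carrier_rect1 (a point): seat (floor) centre of a rectangular carrier pocket (on the carrier's own -y side; long side along the carrier x), 20 mm below the deck; axes those of the carrier
- carrier_slot (a point): centre of the carrier's slot at the deck's top face; axes those of the carrier (slot along x)
- rest_slot (a point): centre of the slot of the key rest at its top face, 36 mm above the bench; slot along x
- rest: Blue key rest, a loose block of about 0.8 kg 90 (x) x 60 (y) x 36 mm with a slot 40 (x) x 16 (y) mm, 33 mm deep, in the middle of its top. Origin: centre of its underside. It stands to the left of the tall open analyser chassis (from about x = 0.65 m back, y -0.2 to 0.13 m, 0.36 m high), which the gripper must clear when crossing.
- key: T-key, 0.12 kg: steel head 34 (x) x 10 (y) x 6 mm, 9 mm shaft, black disc 71 mm across, red grip bar 36 (x) x 12 (y) mm. Origin: centre of the disc's underside; head 23 to 29 mm below it, disc top 5 mm, bar top 41 mm above it. Head passes a slot only along it (within 5 degrees). Seated, the disc lies on the deck; turns freely, no stop.
- lens0: Round lens cell: dark disc 36 mm across, 20 mm high, with a white grip tab 10 (x) x 18 (y) mm that rises 26 mm above the middle of its top (46 mm above the underside). Origin: centre of its underside. 0.06 kg. In a pocket its top face is flush with the deck: only the tab can be gripped, across its 10 mm. May be absent (None).
- filter0: Rectangular filter cell: dark block 30 (x) x 40 (y) x 20 mm with a green grip tab 10 (x) x 18 (y) mm that rises 26 mm above the middle of its top (46 mm above the underside). Origin: centre of its underside. 0.06 kg. Only the tab can be gripped, across its 10 mm; either way round fits. May be absent (None).
- lens1: Round lens cell: dark disc 36 mm across, 20 mm high, with a white grip tab 10 (x) x 18 (y) mm that rises 26 mm above the middle of its top (46 mm above the underside). Origin: centre of its underside. 0.06 kg. In a pocket its top face is flush with the deck: only the tab can be gripped, across its 10 mm. May be absent (None).
- filter1: Rectangular filter cell: dark block 30 (x) x 40 (y) x 20 mm with a green grip tab 10 (x) x 18 (y) mm that rises 26 mm above the middle of its top (46 mm above the underside). Origin: centre of its underside. 0.06 kg. Only the tab can be gripped, across its 10 mm; either way round fits. May be absent (None).
- tape: roll of black tape 60 mm across, 18 mm high, lying flat; bystander; origin at its underside
- fuses: small carton 44 x 62 x 30 mm; bystander; origin at its underside
- vial: white vial with blue cap, 27 mm across, 66 mm high, standing; bystander; origin at its underside

How it is judged:
By the outcome, as a careful person would: the job done as asked, in the order asked, and still so for the second after the job is handed in, with the robot touching nothing.
Of lens0, lens1, filter0, filter1 only 2 to 4 are there at a start; the rules pass over those that are not, and their reading is None.
At some moment in a run one of rest may be knocked a few centimetres aside while the robot is not near it.
Once in a run the grip may slacken for a moment while it holds something.
It also fails if it takes over 210 s, if anything falls off the work surface, if the arm or the gripper's body presses on something with over 40 N, if the wrist force passes 120 N, or if a joint passes its speed limit or range.

## Working session

There is one attempt and no reset: what is moved stays moved. The work goes in short steps, Python scripts to look and compute and a shell command to move; the robot and the scene stay as the last step left them, time stands still between calls to the robot, and variables do not carry over. Pictures are saved under pics/ and viewed, at most 14 in all, crops included, and the job is handed in when it is done.

```bash
ls; mkdir -p pics
python3 - <<'E'
from workcell import telemetry, vision
import cv2,pickle
o=telemetry.get_obs(); print(o)
d={}
for n in("top","side","wrist"):
    c=vision.camera(n); d[n]=c
    cv2.imwrite(f"pics/{n}0.png",c["img"][:,:,::-1])
    print(n,{k:v for k,v in c.items() if k!="img"})
pickle.dump(d,open("c0.pkl","wb"))
E
```

```text
pics
{'clock': 0.0, 'joint_pos': array([-1.11001625e+00,  2.41449315e-01,  3.70898743e-03,  1.33519015e+00,
       -1.57202375e-05,  1.57084305e+00]), 'joint_vel': array([-0.00079357,  0.00023437,  0.00092584,  0.00087049,  0.00346102,
        0.00019896]), 'tau': array([-2.40313257e-04, -3.72319472e+01,  2.52406311e+01,  1.68611115e-02,
        8.34490083e-05, -1.17592609e-05]), 'eef_pos': array([ 0.22203628, -0.44728515,  0.23038899]), 'tool_rot': array([ 9.73582179e-01,  2.28334410e-01, -2.51351321e-04, -1.03708072e-03]), 'ft_force': array([-0.22579258,  0.02635114,  0.4564871 ]), 'ft_torque': array([ 0.02284422, -0.00419357,  0.02602439]), 'grasp_force': 0.0, 'grip_width': 0.08529326654729107}
top {'fov_y': 45.056783626618355, 'cx': 326.3164612614513, 'cy': 207.8127878871473, 'pose': array([[ 5.63239403e-04,  9.93295287e-01, -1.15603438e-01,
         3.28818606e-01],
       [-9.99989054e-01,  1.09641794e-03,  4.54859775e-03,
        -1.34258522e-01],
       [ 4.64485039e-03,  1.15599610e-01,  9.93285032e-01,
         1.72423030e+00],
       [ 0.00000000e+00,  0.00000000e+00,  0.00000000e+00,
         1.00000000e+00]])}
side {'fov_y': 44.27308235489283, 'cx': 317.70417394092453, 'cy': 201.48919830707905, 'pose': array([[ 0.94808282,  0.21265878, -0.23646397,  0.19900802],
       [-0.31777649,  0.66278128, -0.67804062, -1.01153574],
       [ 0.0125326 ,  0.71798135,  0.6959495 ,  0.96148449],
       [ 0.        ,  0.        ,  0.        ,  1.        ]])}
wrist {'fov_y': 64.75580308108462, 'cx': 320.4543056967024, 'cy': 205.04555043266504, 'pose': array([[ 0.44437048,  0.85014803,  0.2824592 ,  0.29432696],
       [-0.89584203,  0.42219381,  0.13863422, -0.41250218],
       [-0.00139291, -0.31464378,  0.9492088 ,  0.37288721],
       [ 0.        ,  0.        ,  0.        ,  1.        ]])}
```

View pics/top0.png

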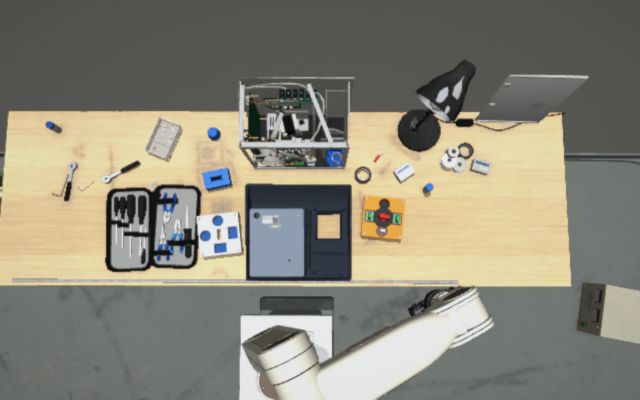

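View pics/side0.png

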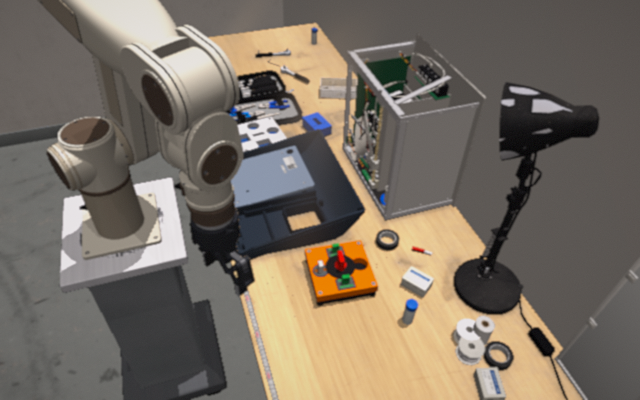

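```bash
cat > h.py <<'E'
import numpy as np, cv2
from workcell import telemetry, vision
from scipy.spatial.transform import Rotation as R
def f(c): return 200/np.tan(np.radians(c["fov_y"])/2)
def ray(c,u,v):
    d=np.array([(u-c["cx"])/f(c),-(v-c["cy"])/f(c),-1.]); P=c["pose"]; return P[:3,3],P[:3,:3]@d
def px2w(c,u,v,z):
    o,d=ray(c,u,v); return o+d*(z-o[2])/d[2]
def proj(c,p):
    P=c["pose"]; q=(np.asarray(p,float).reshape(-1,3)-P[:3,3])@P[:3,:3]
    return np.c_[c["cx"]+f(c)*q[:,0]/-q[:,2], c["cy"]-f(c)*q[:,1]/-q[:,2]]
def yaw(q): x=R.from_quat(q).apply([1,0,0]); return np.arctan2(x[1],x[0])
def to(x,y,z,yw=None):
    """remaining travel to a target, in row units (total), tool axes"""
    o=telemetry.get_obs(); r=R.from_quat(o["tool_rot"]); d=np.array([x,y,z])-o["eef_pos"]
    y0=yaw(o["tool_rot"]); t=0
    if yw is not None: t=(yw-y0+np.pi/2)%np.pi-np.pi/2
    print("clock %.2f pos %s yaw %.3f tilt %.4f grip %.4f"%(o["clock"],o["eef_pos"].round(4),y0,np.arccos(-r.apply([0,0,1])[2]),o["grip_width"]))
    ra=R.from_euler("z",y0)*R.from_rotvec([np.pi,0,0])
    print(" shift units(now axes)",(ra.inv().apply(d)/.3).round(4),"after turn",((R.from_euler("z",y0+t)*R.from_rotvec([np.pi,0,0])).inv().apply(d)/.3).round(4),"turnz %.4f (max .0198/row)"%(-t/2/np.pi))
E
python3 - <<'E'
from h import *
import pickle
d=pickle.load(open("c0.pkl","rb")); c=d["top"]
for n,u,v,z in[("tray",383,218,.04),("carr",220,234,.04),("rest",216,179,.036),("tape",363,174,.018),("box",404,172,.03),("vial",428,187,.066)]: print(n,px2w(c,u,v,z).round(3))
a=cv2.resize(c["img"][190:250,350:440],None,fx=4.4,fy=4.4,interpolation=cv2.INTER_CUBIC)
b=cv2.resize(c["img"][160:270,190:250],None,fx=5,fy=5,interpolation=cv2.INTER_CUBIC)
H=600;im=np.zeros((H,710,3),np.uint8);im[:a.shape[0],:a.shape[1]]=a;im[:b.shape[0],400:400+b.shape[1]]=b[:H]
cv2.imwrite("pics/crop0.png",im[:,:,::-1])
to(.40,-.33,.26,0)
E
```

```text
tray [ 0.489 -0.341  0.04 ]
carr [0.432 0.229 0.04 ]
rest [0.628 0.249 0.036]
tape [ 0.65  -0.274  0.018]
box [ 0.655 -0.419  0.03 ]
vial [ 0.595 -0.496  0.066]
clock 0.15 pos [ 0.2221 -0.4474  0.2306] yaw 0.461 tilt 0.0016 grip 0.0856
 shift units(now axes) [ 0.7051 -0.0869 -0.098 ] after turn [ 0.5929 -0.3914 -0.098 ] turnz 0.0733 (max .0198/row)
```

View pics/crop0.png

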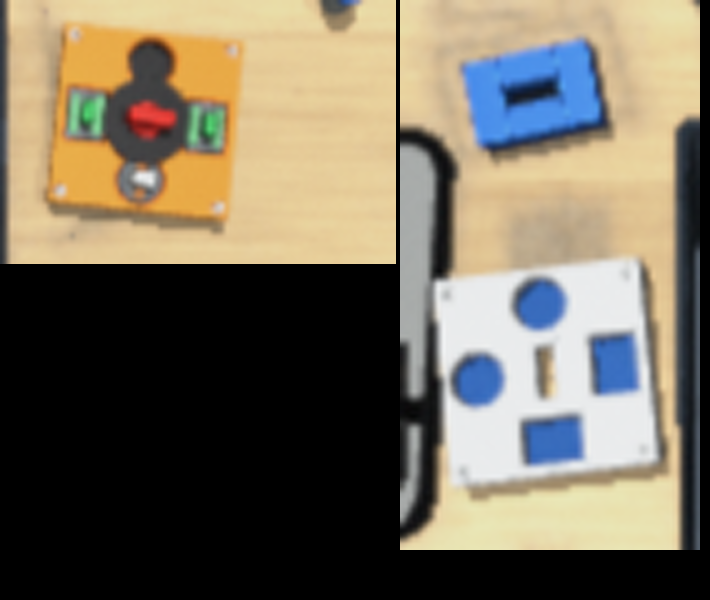

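```bash
python3 -m inch '[[[0,0,0.0183],[0,0,-0.025],-1],[[0,0,0.0183],[0,0,-0.025],-1],[[0,0,0.0183],[0,0,-0.025],-1],[[0,0,0.0183],[0,0,-0.025],-1],[[0,0,0],[0.08,-0.03,0],-1],[[0,0,0],[0.1,-0.04,0],-1]]' && python3 -m inch '[[[0,0,0],[0.11,-0.044,0],-1],[[0,0,0],[0.11,-0.044,0],-1],[[0,0,0],[0.11,-0.044,0],-1],[[0,0,0],[0.11,-0.044,0],-1],[[0,0,0],[0.11,-0.044,0],-1],[[0,0,0],[0.1,-0.04,0],-1],[[0,0,0],[0.06,-0.025,0],-1],[[0,0,0],[0,0,0],-1]]'
python3 - <<'E'
from h import *
import pickle
to(.489,-.341,.26,0)
c=vision.camera("wrist");pickle.dump(c,open("c1.pkl","wb"));cv2.imwrite("pics/w1.png",c["img"][:,:,::-1])
E
```

```text
clock: 0.65
eef_pos: [0.2755, -0.4276, 0.2617]
tool_rot: [1.0, -0.002, -0.0, 0.0]
ft_force: [0.2, 0.5, -0.1]
grip_width: 0.0852
grasp_force: 0.0
clock: 1.32
eef_pos: [0.4927, -0.3388, 0.2599]
tool_rot: [1.0, 0.003, 0.0, -0.001]
ft_force: [0.3, 0.0, -0.6]
grip_width: 0.0852
grasp_force: 0.0
clock 1.32 pos [ 0.4927 -0.3388  0.2599] yaw 0.006 tilt 0.0015 grip 0.0852
 shift units(now axes) [-0.0123  0.0073 -0.0003] after turn [-0.0122  0.0073 -0.0003] turnz 0.0009 (max .0198/row)
```

View pics/w1.png

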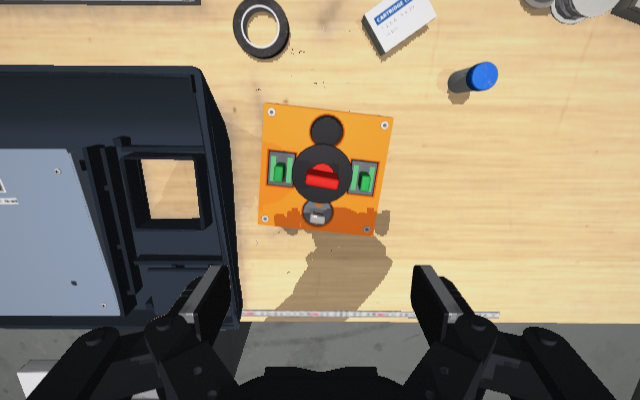

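Run:
```python
from h import *
import pickle
c=pickle.load(open("c1.pkl","rb"));im=c["img"];print(c["pose"][:3,3])
hsv=cv2.cvtColor(im,cv2.COLOR_RGB2HSV)
def rect(m,z,name):
    n,l,st,ce=cv2.connectedComponentsWithStats(m.astype(np.uint8))
    for i in range(1,n):
        if st[i,4]<40: continue
        v,u=np.nonzero(l==i)
        w=np.array([px2w(c,a,b,z)[:2] for a,b in zip(u,v)])*1000
        r=cv2.minAreaRect(w.astype(np.float32)); print(name,st[i],np.round(r[0],1),np.round(r[1],1),round(r[2],2))
m=(hsv[...,0]>8)&(hsv[...,0]<19)&(hsv[...,1]>190)&(hsv[...,2]>80)
mm=np.zeros_like(m);mm[90:250,245:405]=m[90:250,245:405]
rect(mm,.04,"tray")
g=(hsv[...,0]>45)&(hsv[...,0]<80)&(hsv[...,1]>120)&(hsv[...,2]>110);g[:,:250]=0;g[:,400:]=0
rect(g,.066,"green")
rd=((hsv[...,0]<5)|(hsv[...,0]>174))&(hsv[...,1]>150)&(hsv[...,2]>200);rect(rd,.081,"red")
cr=cv2.resize(im[90:250,245:405],None,fx=3.75,fy=3.75,interpolation=cv2.INTER_CUBIC);cv2.imwrite("pics/w1c.png",cr[:,:,::-1])
```

```text
[ 0.57320188 -0.33930004  0.40228809]
tray [ 258  104  135  132 7407] [ 492.3 -340.9] [143.1 142.9] 83.9
green [273 165  10  17 138] [ 497.8 -293. ] [ 9.6 17.5] 82.07
green [360 175  11  16 133] [ 488.1 -388.7] [ 9.5 17.8] 83.39
red [313 164  20   8  93] [ 508.1 -342. ] [19.9  6.3] 79.87
red [306 175  32  14 274] [ 492.8 -340.7] [33.3  9.4] 79.7
```

View pics/w1c.png

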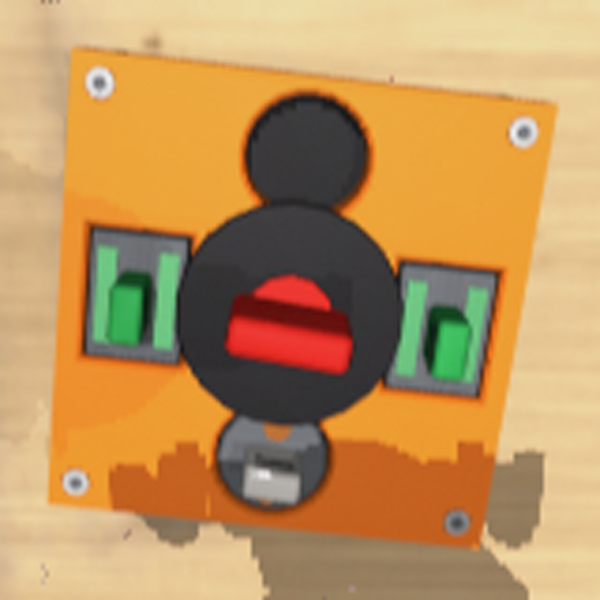

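```bash
python3 -m inch '[[[0,0,-0.0184],[0,0,0],0.1],[[0,0,-0.0184],[0,0,0],0.1],[[0,0,-0.0184],[0,0,0],0.1],[[0,0,-0.0184],[0,0,0],0.1],[[0,0,-0.0184],[0,0,0],0.1],[[0,0,-0.0184],[0,0,0],0.1],[[0,0,-0.0184],[0,0,0],0.1],[[0,0,-0.0184],[0,0,0],0.1],[[0,0,-0.0184],[0,0,0],0.1],[[0,0,-0.0184],[0,0,0],0.1]]' >/dev/null && python3 -m inch '[[[0,0,-0.0184],[0,0,0.08],0.1],[[0,0,-0.0184],[0,0,0.1],0.1],[[0,0,0],[0,0,0.1],0.1],[[0,0,0],[0,0,0.1],0.1],[[0,0,0],[0,0,0.06],0.1],[[0,0,0],[0,0,0],0.1],[[0,0,0],[0,0,0],0.1]]'
python3 -c "
from h import *
to(.4927,-.3408,.055,1.391)"
```

```text
clock: 2.78
eef_pos: [0.4875, -0.3412, 0.1286]
tool_rot: [0.769, 0.639, -0.001, -0.001]
ft_force: [-0.4, -0.2, 0.4]
grip_width: 0.0385
grasp_force: 0.0
clock 2.78 pos [ 0.4875 -0.3412  0.1286] yaw 1.387 tilt 0.0032 grip 0.0385
 shift units(now axes) [0.0046 0.0169 0.2452] after turn [0.0045 0.0169 0.2452] turnz -0.0007 (max .0198/row)
```

```bash
python3 -m inch '[[[0,0,0],[0.005,0.017,0.03],0.1],[[0,0,0],[0,0,0.05],0.1],[[0,0,0],[0,0,0.05],0.1],[[0,0,0],[0,0,0.05],0.1],[[0,0,0],[0,0,0.04],0.1],[[0,0,0],[0,0,0.025],0.1],[[0,0,0],[0,0,0],0.1],[[0,0,0],[0,0,0],0.1]]'
python3 -c "
from h import *
to(.4927,-.3408,.055,1.391)"
```

```text
clock: 3.45
eef_pos: [0.4952, -0.341, 0.0566]
tool_rot: [0.769, 0.64, 0.0, 0.001]
ft_force: [-0.4, 0.3, -0.4]
grip_width: 0.0382
grasp_force: 0.0
clock 3.45 pos [ 0.4952 -0.341   0.0566] yaw 1.388 tilt 0.0014 grip 0.0382
 shift units(now axes) [-0.0008 -0.0082  0.0054] after turn [-0.0008 -0.0082  0.0054] turnz -0.0005 (max .0198/row)
```

```bash
for i in 1 2 3; do python3 -m inch '[[[0,0,0],[0,0,0],0.1],[[0,0,0],[0,0,0],0.1]]' | sed -n 2,3p; done
```

```text
eef_pos: [0.4954, -0.3412, 0.0572]
tool_rot: [0.769, 0.64, 0.0, 0.001]
eef_pos: [0.4949, -0.3409, 0.0566]
tool_rot: [0.769, 0.64, 0.0, 0.001]
eef_pos: [0.4946, -0.3407, 0.056]
tool_rot: [0.769, 0.64, 0.0, 0.0]
```

```bash
python3 -m inch '[[[0,0,0],[0,-0.0075,0.004],0.1],[[0,0,0],[0,0,0],0.1],[[0,0,0],[0,0,0],1],[[0,0,0],[0,0,0],1],[[0,0,0],[0,0,0],1],[[0,0,0],[0,0,0],1],[[0,0,0],[0,0,0],1],[[0,0,0],[0,0,0],1]]'; python3 -c "
from h import *
to(.4923,-.3409,.055,-.1065)"
```

```text
clock: 4.62
eef_pos: [0.4925, -0.3402, 0.0547]
tool_rot: [0.769, 0.64, 0.0, 0.0]
ft_force: [-0.3, -0.3, 0.9]
grip_width: 0.0109
grasp_force: 58.8
clock 4.62 pos [ 0.4925 -0.3402  0.0547] yaw 1.388 tilt 0.0003 grip 0.0109
 shift units(now axes) [-0.0023 -0.0001 -0.0009] after turn [-0.0003  0.0023 -0.0009] turnz 0.2379 (max .0198/row)
```

```bash
python3 -m inch '[[[0,0,0.0183],[0,0,0],1],[[0,0,0.0183],[0,0,0],1],[[0,0,0.0183],[0,0,0],1],[[0,0,0.0183],[0,0,0],1],[[0,0,0.0183],[0,0,0],1],[[0,0,0.0183],[0,0,0],1],[[0,0,0.0183],[0,0,0],1]]' && python3 -m inch '[[[0,0,0.0183],[0,0,0],1],[[0,0,0.0183],[0,0,0],1],[[0,0,0.0183],[0,0,0],1],[[0,0,0.0183],[0,0,0],1],[[0,0,0.0183],[0,0,0],1],[[0,0,0.0183],[0,0,0],1],[[0,0,0],[0,0,0],1],[[0,0,0],[0,0,0],1]]'; python3 -c "
from h import *
to(.4923,-.3409,.055,-.1065)"
```

```text
clock: 5.2
eef_pos: [0.4924, -0.3402, 0.0547]
tool_rot: [0.959, 0.285, 0.0, 0.0]
ft_force: [-0.0, 1.4, 0.9]
grip_width: 0.0112
grasp_force: 58.8
clock: 5.87
eef_pos: [0.4924, -0.3402, 0.0547]
tool_rot: [0.999, -0.052, 0.0, 0.0]
ft_force: [0.6, -0.2, 1.8]
grip_width: 0.0112
grasp_force: 58.8
clock 5.87 pos [ 0.4924 -0.3402  0.0547] yaw -0.104 tilt 0.0002 grip 0.0112
 shift units(now axes) [-0.0002  0.0024 -0.001 ] after turn [-0.0002  0.0024 -0.001 ] turnz 0.0004 (max .0198/row)
```

```bash
python3 -m inch '[[[0,0,0],[0,0,-0.015],1],[[0,0,0],[0,0,-0.02],1],[[0,0,0],[0,0,-0.025],1],[[0,0,0],[0,0,-0.025],1],[[0,0,0],[0,0,-0.025],1],[[0,0,0],[0,0,0],1]]' && python3 -m inch '[[[0,0,0],[0,0,-0.06],1],[[0,0,0],[0,0,-0.1],1],[[0,0,0],[0,0,-0.11],1],[[0,0,0],[0,0,-0.11],1],[[0,0,0],[0,0,-0.11],1],[[0,0,0],[0,0,-0.1],1],[[0,0,0],[0,0,-0.05],1],[[0,0,0],[0,0,0],1],[[0,0,0],[0,0,0],1]]'; python3 -c "
from h import *
to(.432,.229,.28,0.0)"
```

```text
clock: 6.37
eef_pos: [0.4936, -0.3411, 0.0901]
tool_rot: [0.999, -0.053, 0.002, 0.001]
ft_force: [0.2, -1.2, -0.7]
grip_width: 0.0111
grasp_force: 58.5
clock: 7.12
eef_pos: [0.4927, -0.3404, 0.2802]
tool_rot: [0.999, -0.053, 0.001, 0.001]
ft_force: [-0.1, -0.1, -2.0]
grip_width: 0.0115
grasp_force: 40.0
clock 7.12 pos [ 0.4927 -0.3404  0.2802] yaw -0.106 tilt 0.0022 grip 0.0115
 shift units(now axes) [-4.0270e-01 -1.8658e+00  7.0000e-04] after turn [-2.022e-01 -1.898e+00  7.000e-04] turnz -0.0169 (max .0198/row)
```

```bash
python3 -m inch '[[[0,0,0],[0,0,0],1],[[0,0,0],[0,0,0],1],[[0,0,0],[0,0,0],1],[[0,0,0],[0,0,0],1],[[0,0,0],[0,0,0],1],[[0,0,0],[0,0,0],1]]'
python3 - <<'E'
from h import *
c=vision.camera("wrist");cv2.imwrite("pics/w2.png",c["img"][:,:,::-1])
E
```

```text
clock: 7.62
eef_pos: [0.4922, -0.3401, 0.2791]
tool_rot: [0.999, -0.053, -0.0, -0.0]
ft_force: [-0.7, 0.1, -0.8]
grip_width: 0.0107
grasp_force: 63.7
```

View pics/w2.png

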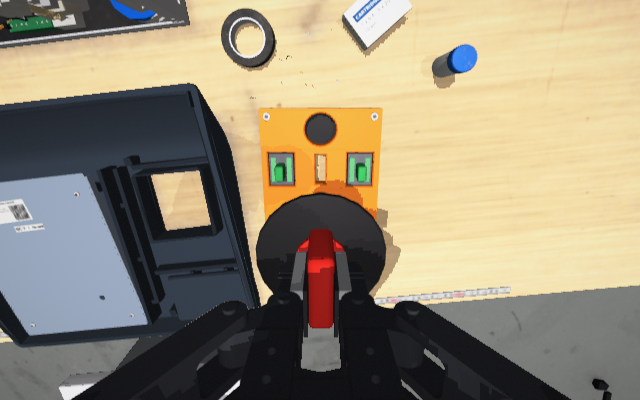

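Run:
```python
from h import *
c=vision.camera("wrist");o=telemetry.get_obs();r=R.from_quat(o["tool_rot"])
t=np.linspace(0,2*np.pi,72)
for dz in(0,.003,.006,.01):
  for dx in (0,):
    p=o["eef_pos"]+r.apply(np.c_[.0355*np.cos(t)+dx,.0355*np.sin(t),0*t+.0097+dz]); q=proj(c,p); print(dz,q.min(0).round(1),q.max(0).round(1))
p=o["eef_pos"]+r.apply([[.018,.006,-.0263],[.018,-.006,-.0263],[-.018,.006,-.0263],[-.018,-.006,-.0263]]);print(proj(c,p).round(1))
im=c["img"];print([tuple(im[y,321]) for y in range(186,202,2)]);print([tuple(im[250,x]) for x in range(250,264,2)],[tuple(im[250,x]) for x in range(378,394,2)])
```

```text
0 [252.7 195.2] [385. 314.]
0.003 [253.8 193.5] [383.9 310.7]
0.006 [254.9 191.9] [382.9 307.4]
0.01 [256.3 189.8] [381.6 303.3]
[[333.  260.9]
 [303.8 260.9]
 [332.  332.8]
 [305.2 332.8]]
[(np.uint8(213), np.uint8(106), np.uint8(35)), (np.uint8(217), np.uint8(108), np.uint8(37)), (np.uint8(217), np.uint8(108), np.uint8(37)), (np.uint8(102), np.uint8(52), np.uint8(22)), (np.uint8(35), np.uint8(35), np.uint8(35)), (np.uint8(64), np.uint8(62), np.uint8(65)), (np.uint8(60), np.uint8(59), np.uint8(61)), (np.uint8(59), np.uint8(58), np.uint8(60))]
[(np.uint8(208), np.uint8(179), np.uint8(142)), (np.uint8(214), np.uint8(183), np.uint8(148)), (np.uint8(221), np.uint8(190), np.uint8(151)), (np.uint8(35), np.uint8(35), np.uint8(35)), (np.uint8(41), np.uint8(41), np.uint8(44)), (np.uint8(42), np.uint8(40), np.uint8(44)), (np.uint8(42), np.uint8(40), np.uint8(44))] [(np.uint8(43), np.uint8(42), np.uint8(44)), (np.uint8(42), np.uint8(41), np.uint8(43)), (np.uint8(42), np.uint8(40), np.uint8(42)), (np.uint8(40), np.uint8(39), np.uint8(41)), (np.uint8(159), np.uint8(135), np.uint8(103)), (np.uint8(181), np.uint8(154), np.uint8(116)), (np.uint8(179), np.uint8(152), np.uint8(115)), (np.uint8(178), np.uint8(151), np.uint8(114))]
```

```bash
python3 -m inch '[[[0,0,-0.0085],[0,-0.02,0],1],[[0,0,-0.0085],[0,-0.04,0],1],[[0,0,0],[-0.015,-0.07,0],1],[[0,0,0],[-0.02,-0.1,0],1],[[0,0,0],[-0.025,-0.12,0],1],[[0,0,0],[-0.025,-0.12,0],1],[[0,0,0],[-0.025,-0.12,0],1],[[0,0,0],[-0.025,-0.12,0],1],[[0,0,0],[-0.025,-0.12,0],1],[[0,0,0],[-0.025,-0.12,0],1]]' && python3 -m inch '[[[0,0,0],[-0.025,-0.12,0],1],[[0,0,0],[-0.025,-0.12,0],1],[[0,0,0],[-0.025,-0.12,0],1],[[0,0,0],[-0.025,-0.12,0],1],[[0,0,0],[-0.025,-0.12,0],1],[[0,0,0],[-0.025,-0.12,0],1],[[0,0,0],[-0.02,-0.1,0],1],[[0,0,0],[-0.015,-0.07,0],1],[[0,0,0],[0,-0.04,0],1],[[0,0,0],[0,0,0],1]]'&& python3 -m inch '[[[0,0,0],[0,0,0],1],[[0,0,0],[0,0,0],1],[[0,0,0],[0,0,0],1]]'
python3 - <<'E'
from h import *
import pickle
to(.38,.23,.28,0)
c=vision.camera("wrist");pickle.dump(c,open("c3.pkl","wb"));cv2.imwrite("pics/w3.png",c["img"][:,:,::-1])
E
```

```text
clock: 8.55
eef_pos: [0.4374, -0.0537, 0.2799]
tool_rot: [1.0, -0.0, 0.001, 0.0]
ft_force: [1.5, 0.7, -1.6]
grip_width: 0.0109
grasp_force: 63.9
clock: 9.38
eef_pos: [0.3794, 0.0895, 0.2903]
tool_rot: [0.996, 0.075, -0.004, -0.053]
ft_force: [-0.1, -0.6, -1.7]
grip_width: 0.011
grasp_force: 63.9
clock: 9.63
eef_pos: [0.3794, 0.0888, 0.2896]
tool_rot: [0.996, 0.074, -0.005, -0.052]
ft_force: [0.4, 0.1, -0.8]
grip_width: 0.0108
grasp_force: 63.9
clock 9.63 pos [0.3794 0.0888 0.2896] yaw 0.149 tilt 0.1053 grip 0.0108
 shift units(now axes) [ 0.0719 -0.4652  0.0321] after turn [ 0.002  -0.4707  0.0321] turnz 0.0237 (max .0198/row)
```

View pics/w3.png

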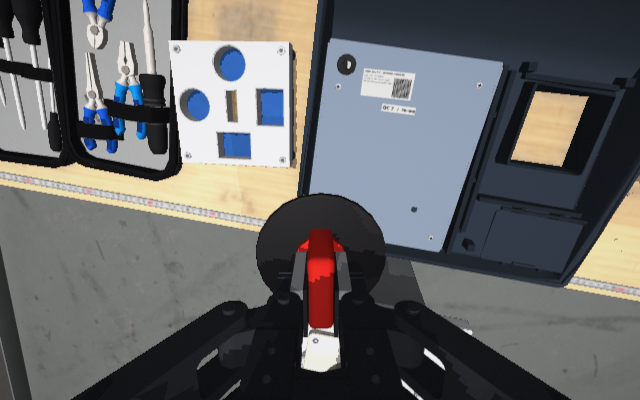

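Run:
```python
from h import *
import pickle
o=telemetry.get_obs();print(o["joint_pos"].round(3),o["ft_force"],o["tau"].round(2))
r=R.from_quat(o["tool_rot"]);print(r.as_matrix().round(3))
# leveling: rotvec in tool axes to pose yaw 0
t=(r.inv()*R.from_rotvec([np.pi,0,0])).as_rotvec()/2/np.pi;print(t.round(4))
c=pickle.load(open("c3.pkl","rb"));im=c["img"];print(c["pose"].round(3))
g=cv2.cvtColor(im,cv2.COLOR_RGB2HSV)
m=(g[...,2]>180)&(g[...,1]<40);mm=np.zeros(m.shape,np.uint8);mm[30:175,160:300]=m[30:175,160:300]
n,l,st,ce=cv2.connectedComponentsWithStats(mm);i=1+np.argmax(st[1:,4]);v,u=np.nonzero(l==i)
w=np.array([px2w(c,a,b,.04)[:2] for a,b in zip(u,v)])*1000
print(cv2.minAreaRect(w.astype(np.float32)))
b=((g[...,0]>100)&(g[...,0]<120)&(g[...,1]>120)&(g[...,2]>90));mm[:]=0;mm[35:170,170:295]=b[35:170,170:295]
n,l,st,ce=cv2.connectedComponentsWithStats(mm)
for k in range(1,n):
    if st[k,4]>100: print(st[k],px2w(c,*ce[k],.02).round(4))
```

```text
[ 1.480e-01 -1.000e-03 -1.270e-01  1.447e+00  1.050e-01  3.141e+00] [ 0.3522956  -0.61600554 -1.13787253] [ 3.000e-02 -2.619e+01  2.619e+01  1.000e-02  3.800e-01 -0.000e+00]
[[ 0.989  0.147 -0.017]
 [ 0.148 -0.983  0.104]
 [-0.001 -0.105 -0.994]]
[-0.0167  0.0015  0.0237]
[[ 0.147  0.934  0.327  0.461]
 [-0.984  0.173 -0.051  0.085]
 [-0.104 -0.314  0.944  0.431]
 [ 0.     0.     0.     1.   ]]
((431.93939208984375, 233.8660888671875), (144.7084503173828, 143.6800537109375), 7.098376274108887)
[220  49  25  32 628] [0.4804 0.2428 0.02  ]
[187  90  22  30 494] [0.4258 0.2856 0.02  ]
[261  90  22  35 754] [0.438  0.1883 0.02  ]
[223 133  28  24 595] [0.3831 0.2309 0.02  ]
```

```bash
Z='[[0,0,-0.0189],[0,0,0],1]'; python3 -m inch '[[[-0.0165,0,0],[0,0,0],1],[[0,0,-0.0189],[0,0,0],1],[[0,0,-0.0189],[0,0,0],1],[[0,0,-0.0189],[0,0,0],1],[[0,0,-0.0189],[0,0,0],1],[[0,0,-0.0189],[0,0,0],1],[[0,0,-0.0189],[0,0,0],1],[[0,0,-0.0189],[0,0,0],1],[[0,0,-0.0189],[0,0,0],1]]' && python3 -m inch '[[[0,0,-0.0189],[0,0,0],1],[[0,0,-0.0189],[0,0,0],1],[[0,0,-0.0189],[0,0,0],1],[[0,0,-0.0189],[0,0,0],1],[[0,0,-0.0189],[0,0,0],1],[[0,0,-0.0189],[0,0,0],1],[[0,0,-0.0189],[0,0,0],1],[[0,0,-0.0189],[0,0,0],1],[[0,0,-0.0189],[0,0,0],1]]' && python3 -m inch '[[[0,0,-0.0189],[0,0,0],1],[[0,0,-0.0189],[0,0,0],1],[[0,0,-0.0189],[0,0,0],1],[[0,0,-0.0189],[0,0,0],1],[[0,0,-0.0189],[0,0,0],1],[[0,0,-0.0189],[0,0,0],1],[[0,0,-0.0189],[0,0,0],1],[[0,0,-0.0189],[0,0,0],1],[[0,0,-0.0189],[0,0,0],1],[[0,0,0],[0,0,0],1]]'
python3 - <<'E'
from h import *
o=telemetry.get_obs();print(o["joint_pos"].round(3))
r=R.from_quat(o["tool_rot"]);t=(r.inv()*R.from_euler("z",np.pi+.12)*R.from_rotvec([np.pi,0,0])).as_rotvec()/2/np.pi;print(t.round(4))
to(.50,.234,.29,np.pi+.12)
E
```

```text
clock: 10.43
eef_pos: [0.3825, 0.0704, 0.2897]
tool_rot: [0.846, 0.534, 0.003, -0.008]
ft_force: [0.2, 0.6, -1.0]
grip_width: 0.0107
grasp_force: 63.9
clock: 11.18
eef_pos: [0.3824, 0.0704, 0.2896]
tool_rot: [0.456, 0.89, 0.006, -0.006]
ft_force: [-1.0, 0.3, -1.7]
grip_width: 0.0109
grasp_force: 63.9
clock: 12.02
eef_pos: [0.3824, 0.0704, 0.2897]
tool_rot: [-0.059, 0.998, 0.008, -0.002]
ft_force: [-0.6, -0.1, -1.1]
grip_width: 0.0104
grasp_force: 63.9
[ 0.169 -0.    -0.122  1.451  0.017  0.051]
[ 0.0027 -0.0004 -0.0004]
clock 12.02 pos [0.3824 0.0704 0.2897] yaw -3.024 tilt 0.0170 grip 0.0104
 shift units(now axes) [-0.4532  0.4956 -0.0012] after turn [-0.4543  0.4945 -0.0012] turnz -0.0004 (max .0198/row)
```

```bash
python3 -m inch '[[[0.0027,-0.0004,0],[0,0,0],1],[[0,0,0.0192],[0,0,0],1],[[0,0,0.0192],[0,0,0],1],[[0,0,0.0192],[0,0,0],1],[[0,0,0.0192],[0,0,0],1],[[0,0,0.0192],[0,0,0],1],[[0,0,0.0192],[0,0,0],1],[[0,0,0.0192],[0,0,0],1],[[0,0,0.0192],[0,0,0],1]]' >/dev/null&& python3 -m inch '[[[0,0,0.0192],[0,0,0],1],[[0,0,0.0192],[0,0,0],1],[[0,0,0.0192],[0,0,0],1],[[0,0,0.0192],[0,0,0],1],[[0,0,0.0192],[0,0,0],1],[[0,0,0.0192],[0,0,0],1]]' && python3 -m inch '[[[0,0,0],[0.025,0.05,0],1],[[0,0,0],[0.04,0.09,0],1],[[0,0,0],[0.045,0.1,0],1],[[0,0,0],[0.045,0.1,0],1],[[0,0,0],[0.045,0.09,0],1],[[0,0,0],[0.03,0.06,0],1],[[0,0,0],[0,0,0],1],[[0,0,0],[0,0,0],1]]'
python3 - <<'E'
from h import *
import pickle
to(.53,.14,.29,np.pi/2)
c=vision.camera("wrist");pickle.dump(c,open("c4.pkl","wb"));cv2.imwrite("pics/w4.png",c["img"][:,:,::-1])
E
```

```text
clock: 13.27
eef_pos: [0.3824, 0.0706, 0.2898]
tool_rot: [0.711, 0.703, -0.0, 0.0]
ft_force: [-0.0, -0.4, -1.4]
grip_width: 0.0108
grasp_force: 63.9
clock: 13.93
eef_pos: [0.5298, 0.1398, 0.2886]
tool_rot: [0.708, 0.706, -0.001, -0.0]
ft_force: [-0.6, -0.7, -1.4]
grip_width: 0.0107
grasp_force: 63.9
clock 13.93 pos [0.5298 0.1398 0.2886] yaw 1.568 tilt 0.0020 grip 0.0107
 shift units(now axes) [ 0.0008  0.0007 -0.0047] after turn [ 0.0008  0.0007 -0.0047] turnz -0.0005 (max .0198/row)
```

View pics/w4.png

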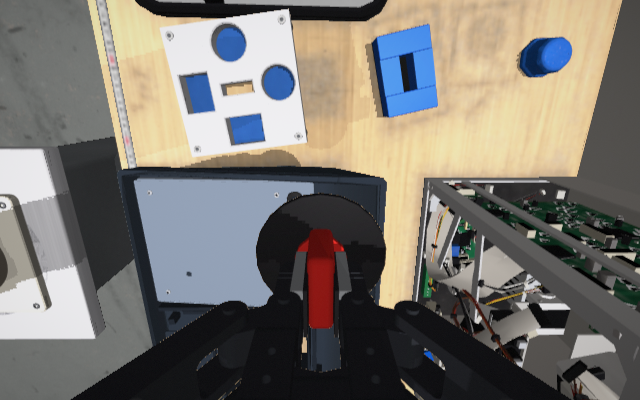

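Run:
```python
from h import *
import pickle
c=pickle.load(open("c4.pkl","rb"));im=c["img"];print(c["pose"][:3,3])
g=cv2.cvtColor(im,cv2.COLOR_RGB2HSV)
m=(g[...,2]>180)&(g[...,1]<40);mm=np.zeros(m.shape,np.uint8);mm[5:165,155:315]=m[5:165,155:315]
n,l,st,ce=cv2.connectedComponentsWithStats(mm);i=1+np.argmax(st[1:,4]);v,u=np.nonzero(l==i);print(st[i])
w=np.array([px2w(c,a,b,.04)[:2] for a,b in zip(u,v)])*1000
print(cv2.minAreaRect(w.astype(np.float32)))
# screws / slot: inner holes of white
cn,h=cv2.findContours((l==i).astype(np.uint8),cv2.RETR_CCOMP,cv2.CHAIN_APPROX_NONE)
for k,q in enumerate(cn):
    if len(q)>25 and h[0,k,3]>=0:
        w=np.array([px2w(c,*p[0],.04)[:2] for p in q],np.float32)*1000; print("hole",np.round(cv2.minAreaRect(w),1) if 0 else cv2.minAreaRect(w))
cr=cv2.resize(im[15:125,360:445],None,fx=5,fy=5,interpolation=cv2.INTER_CUBIC);cv2.imwrite("pics/w4c.png",cr[:,:,::-1])
```

```text
[0.53017068 0.21980585 0.43088676]
[  160     9   147   148 11807]
((431.8607177734375, 233.69464111328125), (144.17935180664062, 144.45907592773438), 6.961063385009766)
hole ((438.16357421875, 186.44979858398438), (45.85638427734375, 35.72930908203125), 7.189289093017578)
hole ((432.55596923828125, 234.068115234375), (39.86043930053711, 15.840045928955078), 6.8878493309021)
hole ((384.97979736328125, 228.1122589111328), (35.65114974975586, 46.06861114501953), 6.98557186126709)
hole ((479.8611755371094, 240.0586700439453), (40.649776458740234, 40.214385986328125), 42.33354949951172)
hole ((426.85638427734375, 281.5606994628906), (39.92715072631836, 40.391475677490234), 44.64301681518555)
```

View pics/w4c.png

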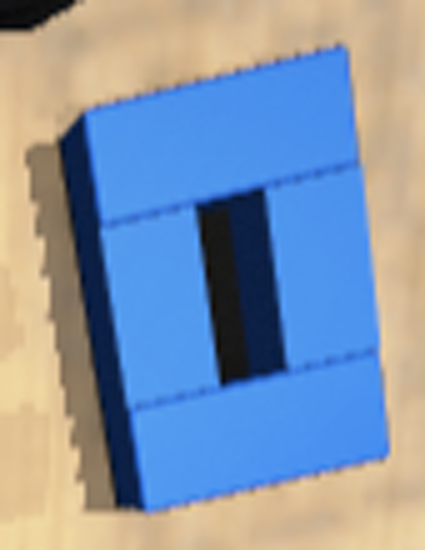

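Run:
```python
from h import *
import pickle
c=pickle.load(open("c4.pkl","rb"))
for n,pts in(("top",[(88,108),(345,45),(388,458),(147,512)]),("slot",[(197,207),(265,187),(286,372),(221,385)])):
    w=np.array([px2w(c,360+x/5-.4,15+y/5-.4,.036)[:2] for x,y in pts])*1000
    print(n,w.round(1).tolist(),w.mean(0).round(2)); e=[np.linalg.norm(w[i]-w[(i+1)%4]) for i in range(4)];print(np.round(e,1))
    d=(w[0]+w[1]-w[2]-w[3]);print(np.degrees(np.arctan2(d[1],d[0])), np.degrees(np.arctan2(*(w[1]+w[2]-w[0]-w[3])[::-1])))
to(.645,.255,.15,np.pi/2)
```

```text
top [[593.2, 287.4], [649.4, 299.7], [668.8, 212.3], [612.1, 200.1]] [630.85 249.87]
[57.5 89.4 58.  89.3]
102.358915542702 12.234876129716689
slot [[619.1, 267.1], [634.2, 271.2], [642.6, 231.7], [627.6, 228.9]] [630.89 249.73]
[15.7 40.4 15.3 39.2]
102.30025479184971 12.881781758154208
clock 13.98 pos [0.5291 0.1394 0.2891] yaw 1.568 tilt 0.0017 grip 0.0109
 shift units(now axes) [0.3867 0.3852 0.4637] after turn [0.3855 0.3864 0.4637] turnz -0.0005 (max .0198/row)
```

```bash
python3 -m inch '[[[0,0,0],[0.06,0.0,0],1],[[0,0,0],[0.1,0.02,0],1],[[0,0,0],[0.09,0.06,0],1],[[0,0,0],[0.07,0.08,0],1],[[0,0,0],[0.05,0.08,0],1],[[0,0,0],[0,0.06,0],1],[[0,0,0],[0,0.04,0],1],[[0,0,-0.0173],[0,0,0],1],[[0,0,-0.0173],[0,0,0],1],[[0,0,0],[0,0,0],1]]' >/dev/null&& python3 -m inch '[[[0,0,0],[0,0,0.05],1],[[0,0,0],[0,0,0.1],1],[[0,0,0],[0,0,0.12],1],[[0,0,0],[0,0,0.12],1],[[0,0,0],[0,0,0.1],1],[[0,0,0],[0,0,0.07],1],[[0,0,0],[0,0,0.04],1],[[0,0,0],[0,0,0],1],[[0,0,0],[0,0,0],1]]'
python3 - <<'E'
from h import *
to(.6309,.2498,.055,1.7855)
E
```

```text
clock: 15.57
eef_pos: [0.6309, 0.2496, 0.11]
tool_rot: [0.628, 0.778, -0.001, -0.0]
ft_force: [0.5, -0.3, -0.1]
grip_width: 0.0104
grasp_force: 64.0
clock 15.57 pos [0.6309 0.2496 0.11  ] yaw 1.784 tilt 0.0011 grip 0.0104
 shift units(now axes) [0.0005 0.0003 0.1833] after turn [0.0005 0.0003 0.1833] turnz -0.0003 (max .0198/row)
```

```bash
python3 -m inch '[[[0,0,0],[0,0,0.02],1],[[0,0,0],[0,0,0.025],1],[[0,0,0],[0,0,0.025],1],[[0,0,0],[0,0,0.025],1],[[0,0,0],[0,0,0.025],1],[[0,0,0],[0,0,0.02],1],[[0,0,0],[0,0,0.015],1],[[0,0,0],[0,0,0.01],1],[[0,0,0],[0,0,0],1]]'; python3 -m inch '[[[0,0,0],[0,0,0.006],1],[[0,0,0],[0,0,0.004],1],[[0,0,0],[0,0,0],1],[[0,0,0],[0,0,0],1]]'
```

```text
clock: 16.32
eef_pos: [0.6312, 0.2499, 0.0593]
tool_rot: [0.627, 0.779, -0.001, -0.0]
ft_force: [-0.3, -0.7, -2.1]
grip_width: 0.011
grasp_force: 64.0
clock: 16.65
eef_pos: [0.6319, 0.2502, 0.0577]
tool_rot: [0.627, 0.779, 0.0, 0.0]
ft_force: [0.5, 0.1, -0.8]
grip_width: 0.0111
grasp_force: 64.0
```

```bash
for i in 1 2 3 4; do python3 -m inch '[[[0,0,0],[0,0,0.005],1],[[0,0,0],[0,0,0],1],[[0,0,0],[0,0,0],1]]' | sed -n '2p;4p'; done
```

```text
eef_pos: [0.6318, 0.2501, 0.0559]
ft_force: [-0.4, -0.5, -0.9]
eef_pos: [0.6317, 0.2501, 0.0543]
ft_force: [0.2, -0.5, -1.0]
eef_pos: [0.6316, 0.2501, 0.0527]
ft_force: [0.3, 0.4, -1.8]
eef_pos: [0.6317, 0.2501, 0.0513]
ft_force: [-0.2, -0.3, -1.9]
```

```bash
for i in 1 2 3; do python3 -m inch '[[[0,0,0],[0,0,0.004],1],[[0,0,0],[0,0,0],1],[[0,0,0],[0,0,0],1]]' | sed -n '2p;4p'; done
```

```text
eef_pos: [0.632, 0.2502, 0.0508]
ft_force: [-1.6, -0.5, 2.6]
eef_pos: [0.632, 0.2502, 0.0508]
ft_force: [-2.3, -1.1, 7.6]
eef_pos: [0.632, 0.2502, 0.0507]
ft_force: [-4.6, -1.4, 11.5]
```

```bash
python3 -m inch '[[[0,0,0],[0,0,-0.006],1],[[0,0,0],[0,0,0],0.1],[[0,0,0],[0,0,0],0.1],[[0,0,0],[0,0,0],0.1],[[0,0,0],[0,0,0],0.1],[[0,0,0],[0,0,0],0.1],[[0,0,0],[0,0,-0.03],0.1],[[0,0,0],[0,0,-0.06],0.1],[[0,0,0],[0,0,-0.1],0.1],[[0,0,0],[0,0,-0.12],0.1]]' && python3 -m inch '[[[0,0,0],[0,0,-0.12],0.1],[[0,0,0],[0,0,-0.12],0.1],[[0,0,0],[0,0,-0.12],0.1],[[0,0,0],[0,0,-0.1],0.1],[[0,0,0],[-0.08,-0.05,0],0.1],[[0,0,0],[-0.1,-0.08,0],0.1],[[0,0,0],[-0.1,-0.08,0],0.1],[[0,0,0],[-0.08,-0.07,0],0.1],[[0,0,0],[0,0,0],0.1]]'
python3 - <<'E'
from h import *
import pickle
c=vision.camera("wrist");pickle.dump(c,open("c5.pkl","wb"));cv2.imwrite("pics/w5.png",c["img"][:,:,::-1])
o=telemetry.get_obs();print(o["joint_pos"].round(3))
to(.4976,-.2931,.28,np.pi-.1065)
E
```

```text
clock: 19.23
eef_pos: [0.6301, 0.2495, 0.1414]
tool_rot: [0.627, 0.779, -0.002, -0.001]
ft_force: [0.4, 0.7, -1.0]
grip_width: 0.0383
grasp_force: 0.0
clock: 19.98
eef_pos: [0.5696, 0.1218, 0.2819]
tool_rot: [0.629, 0.778, -0.001, 0.0]
ft_force: [0.3, 1.0, 0.6]
grip_width: 0.0385
grasp_force: 0.0
[ 0.214  0.402  0.361  1.53  -0.     1.573]
clock 20.03 pos [0.5713 0.1241 0.2821] yaw 1.783 tilt 0.0010 grip 0.0383
 shift units(now axes) [-1.3079 -0.5325  0.007 ] after turn [ 0.0964 -1.4088  0.007 ] turnz -0.1993 (max .0198/row)
```

View pics/w5.png

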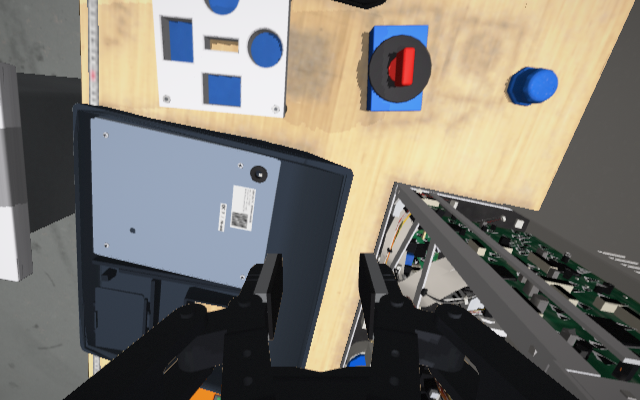

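```bash
python3 -m inch '[[[0,0,-0.0181],[0,0,0],0.1],[[0,0,-0.0181],[0,0,0],0.1],[[0,0,-0.0181],[0,0,0],0.1],[[0,0,-0.0181],[0,0,0],0.1],[[0,0,-0.0181],[0,0,0],0.1],[[0,0,-0.0181],[0,0,0],0.1],[[0,0,-0.0181],[0,0,0],0.1],[[0,0,-0.0181],[0,0,0],0.1],[[0,0,-0.0181],[0,0,0],0.1],[[0,0,-0.0181],[0,0,0],0.1]]' >/dev/null && python3 -m inch '[[[0,0,-0.0181],[0.04,0,0],0.1],[[0,0,0],[0.04,-0.05,0],0.1],[[0,0,0],[0.016,-0.09,0],0.1],[[0,0,0],[0,-0.12,0],0.1],[[0,0,0],[0,-0.12,0],0.1],[[0,0,0],[0,-0.12,0],0.1],[[0,0,0],[0,-0.12,0],0.1],[[0,0,0],[0,-0.12,0],0.1],[[0,0,0],[0,-0.12,0],0.1],[[0,0,0],[0,-0.12,0],0.1]]' >/dev/null && python3 -m inch '[[[0,0,0],[0,-0.12,0],0.1],[[0,0,0],[0,-0.12,0],0.1],[[0,0,0],[0,-0.1,0],0.1],[[0,0,0],[0,-0.06,0],0.1],[[0,0,0],[0,-0.03,0],0.1],[[0,0,0],[0,0,0],0.1],[[0,0,0],[0,0,0],0.1]]'
python3 - <<'E'
from h import *
to(.4976,-.2931,.044,np.pi-.1065)
print(telemetry.get_obs()["joint_pos"].round(2))
E
```

```text
clock: 22.28
eef_pos: [0.5009, -0.2891, 0.2806]
tool_rot: [0.052, 0.999, 0.0, 0.0]
ft_force: [0.4, 0.9, 0.1]
grip_width: 0.0383
grasp_force: 0.0
clock 22.28 pos [ 0.5009 -0.2891  0.2806] yaw 3.038 tilt 0.0010 grip 0.0383
 shift units(now axes) [ 0.0095 -0.0144  0.7886] after turn [ 0.0094 -0.0144  0.7886] turnz 0.0004 (max .0198/row)
[-0.52  0.39  0.34  1.52  0.   -0.42]
```

```bash
python3 -m inch '[[[0,0,0],[0.0095,-0.0145,0.08],0.1],[[0,0,0],[0,0,0.12],0.1],[[0,0,0],[0,0,0.12],0.1],[[0,0,0],[0,0,0.12],0.1],[[0,0,0],[0,0,0.1],0.1],[[0,0,0],[0,0,0.06],0.1],[[0,0,0],[0,0,0.03],0.1],[[0,0,0],[0,0,0],0.1],[[0,0,0],[0,0,0],0.1]]'
python3 - <<'E'
from h import *
to(.4976,-.2931,.045,np.pi-.1065)
E
```

```text
clock: 23.03
eef_pos: [0.498, -0.2929, 0.0924]
tool_rot: [0.051, 0.999, -0.0, 0.001]
ft_force: [0.7, -0.3, 1.1]
grip_width: 0.0384
grasp_force: 0.0
clock 23.03 pos [ 0.498  -0.2929  0.0924] yaw 3.039 tilt 0.0013 grip 0.0384
 shift units(now axes) [ 0.0012 -0.0009  0.158 ] after turn [ 0.0012 -0.0009  0.158 ] turnz 0.0006 (max .0198/row)
```

Descend, grip, lift.

```bash
python3 -m inch '[[[0,0,0],[0,0,0.03],0.1],[[0,0,0],[0,0,0.04],0.1],[[0,0,0],[0,0,0.04],0.1],[[0,0,0],[0,0,0.03],0.1],[[0,0,0],[0,0,0.018],0.1],[[0,0,0],[0,0,0],0.1],[[0,0,0],[0,0,0],0.1]]' && python3 -m inch '[[[0,0,0],[0,0,0],1],[[0,0,0],[0,0,0],1],[[0,0,0],[0,0,0],1],[[0,0,0],[0,0,0],1],[[0,0,0],[0,0,0],1],[[0,0,0],[0,0,0],1]]' && python3 -m inch '[[[0,0,0],[0,0,-0.015],1],[[0,0,0],[0,0,-0.025],1],[[0,0,0],[0,0,-0.03],1],[[0,0,0],[0,0,-0.04],1],[[0,0,0],[0,0,-0.06],1],[[0,0,0],[0,0,-0.1],1],[[0,0,0],[0,0,-0.12],1],[[0,0,0],[0,0,-0.12],1],[[0,0,0],[0,0,-0.12],1],[[0,0,0],[0,0,-0.1],1]]'
python3 - <<'E'
from h import *
to(.438,.1863,.28,np.pi+.1217)
E
```

```text
clock: 23.62
eef_pos: [0.4974, -0.2939, 0.0445]
tool_rot: [0.052, 0.999, -0.0, 0.0]
ft_force: [0.6, -1.0, -0.1]
grip_width: 0.0386
grasp_force: 0.0
clock: 24.12
eef_pos: [0.4976, -0.2933, 0.0447]
tool_rot: [0.052, 0.999, 0.0, 0.001]
ft_force: [0.3, 3.6, 3.4]
grip_width: 0.0087
grasp_force: 61.8
clock: 24.95
eef_pos: [0.4966, -0.2946, 0.2674]
tool_rot: [0.052, 0.999, -0.002, 0.001]
ft_force: [-0.1, -0.1, -1.2]
grip_width: 0.0087
grasp_force: 61.4
clock 24.95 pos [ 0.4966 -0.2946  0.2674] yaw 3.037 tilt 0.0043 grip 0.0087
 shift units(now axes) [ 0.3623  1.5739 -0.042 ] after turn [-6.000e-04  1.615e+00 -4.200e-02] turnz -0.0361 (max .0198/row)
```

```bash
python3 -m inch '[[[0,0,-0.018],[0,0,-0.02],1],[[0,0,-0.018],[0,0,-0.02],1],[[0,0,0],[0,0.05,0],1],[[0,0,0],[0,0.09,0],1],[[0,0,0],[0,0.12,0],1],[[0,0,0],[0,0.12,0],1],[[0,0,0],[0,0.12,0],1],[[0,0,0],[0,0.12,0],1],[[0,0,0],[0,0.12,0],1],[[0,0,0],[0,0.12,0],1]]' >/dev/null && python3 -m inch '[[[0,0,0],[0,0.12,0],1],[[0,0,0],[0,0.12,0],1],[[0,0,0],[0,0.12,0],1],[[0,0,0],[0,0.12,0],1],[[0,0,0],[0,0.12,0],1],[[0,0,0],[0,0.1,0],1],[[0,0,0],[0,0.055,0],1],[[0,0,0],[0,0,0],1],[[0,0,0],[0,0,0],1]]'
python3 - <<'E'
from h import *
to(.438,.1863,.08,np.pi+.1217)
E
```

```text
clock: 26.53
eef_pos: [0.438, 0.1872, 0.2759]
tool_rot: [-0.062, 0.998, -0.001, 0.001]
ft_force: [0.2, -0.3, -0.3]
grip_width: 0.009
grasp_force: 61.4
clock 26.53 pos [0.438  0.1872 0.2759] yaw -3.018 tilt 0.0022 grip 0.0090
 shift units(now axes) [ 4.000e-04 -3.100e-03  6.529e-01] after turn [ 4.000e-04 -3.100e-03  6.529e-01] turnz 0.0003 (max .0198/row)
```

```bash
python3 -m inch '[[[0,0,0],[0,-0.003,0.06],1],[[0,0,0],[0,0,0.11],1],[[0,0,0],[0,0,0.12],1],[[0,0,0],[0,0,0.12],1],[[0,0,0],[0,0,0.11],1],[[0,0,0],[0,0,0.08],1],[[0,0,0],[0,0,0.05],1],[[0,0,0],[0,0,0.02],1],[[0,0,0],[0,0,0],1],[[0,0,0],[0,0,0],1]]'
python3 - <<'E'
from h import *
to(.438,.1863,.0447,np.pi+.1217)
E
```

```text
clock: 27.37
eef_pos: [0.4391, 0.1856, 0.075]
tool_rot: [-0.06, 0.998, -0.0, 0.001]
ft_force: [-0.6, -0.5, -0.3]
grip_width: 0.0084
grasp_force: 61.4
clock 27.37 pos [0.4391 0.1856 0.075 ] yaw -3.021 tilt 0.0016 grip 0.0084
 shift units(now axes) [0.0034 0.0029 0.1011] after turn [0.0034 0.0029 0.1011] turnz -0.0002 (max .0198/row)
```

```bash
python3 -m inch '[[[0,0,0],[0.003,0.0025,0.01],1],[[0,0,0],[0,0,0.015],1],[[0,0,0],[0,0,0.015],1],[[0,0,0],[0,0,0],1],[[0,0,0],[0,0,0],1]]'; python3 -m inch '[[[0,0,0],[0,0,0.015],1],[[0,0,0],[0,0,0.015],1],[[0,0,0],[0,0,0.015],1],[[0,0,0],[0,0,0],1],[[0,0,0],[0,0,0],1]]'
```

```text
clock: 27.78
eef_pos: [0.4371, 0.1869, 0.062]
tool_rot: [-0.061, 0.998, -0.0, 0.0]
ft_force: [0.5, 0.3, -1.2]
grip_width: 0.0088
grasp_force: 61.4
clock: 28.2
eef_pos: [0.437, 0.1868, 0.0482]
tool_rot: [-0.061, 0.998, -0.0, -0.0]
ft_force: [0.9, 0.1, -1.3]
grip_width: 0.0086
grasp_force: 61.4
```

Going in; touch down, release, lift.

```bash
python3 -m inch '[[[0,0,0],[0,0,0.009],1],[[0,0,0],[0,0,0.005],1],[[0,0,0],[0,0,0],1],[[0,0,0],[0,0,0],1]]'; python3 -m inch '[[[0,0,0],[0,0,0],0.3],[[0,0,0],[0,0,0],0.3],[[0,0,0],[0,0,0],0.3],[[0,0,0],[0,0,0],0.3],[[0,0,0],[0,0,0],0.3],[[0,0,0],[0,0,-0.03],0.3],[[0,0,0],[0,0,-0.06],0.3],[[0,0,0],[0,0,-0.1],0.2],[[0,0,0],[0,0,-0.12],0.1],[[0,0,0],[0,0,-0.12],0.1]]' && python3 -m inch '[[[0,0,0],[0,0,-0.12],0.1],[[0,0,0],[0,0,-0.12],0.1],[[0,0,0],[0,0,-0.08],0.1],[[0,0,0],[0,0,-0.03],0.1],[[0,0,0],[0,0,0],0.1]]'
python3 - <<'E'
from h import *
import pickle
c=vision.camera("wrist");pickle.dump(c,open("c6.pkl","wb"));im=c["img"]
g=cv2.cvtColor(im,cv2.COLOR_RGB2HSV)
m=((g[...,0]>45)&(g[...,0]<80)&(g[...,1]>120)&(g[...,2]>80)).astype(np.uint8)
n,l,st,ce=cv2.connectedComponentsWithStats(m)
for i in range(1,n):
    if st[i,4]>40:
        v,u=np.nonzero(l==i);w=np.array([px2w(c,a,b,.066)[:2] for a,b in zip(u,v)],np.float32)*1000;print(st[i],cv2.minAreaRect(w))
to(.4873,-.3887,.28,np.pi-.1065)
E
```

```text
clock: 28.53
eef_pos: [0.4373, 0.187, 0.0447]
tool_rot: [-0.061, 0.998, 0.0, 0.0]
ft_force: [-1.1, -0.4, 2.2]
grip_width: 0.0088
grasp_force: 61.5
clock: 29.37
eef_pos: [0.4364, 0.1866, 0.175]
tool_rot: [-0.061, 0.998, -0.0, -0.0]
ft_force: [1.1, 0.2, -0.2]
grip_width: 0.0382
grasp_force: 0.0
clock: 29.78
eef_pos: [0.4385, 0.1875, 0.2816]
tool_rot: [-0.061, 0.998, 0.001, 0.003]
ft_force: [0.7, 0.8, -1.1]
grip_width: 0.0381
grasp_force: 0.0
[316 164   8  15 118] ((436.0657043457031, 185.35806274414062), (16.45079803466797, 8.127375602722168), 6.959989547729492)
[137 306  33  10 203] ((653.2813720703125, -14.294878005981445), (42.86268997192383, 10.84587574005127), 89.25874328613281)
clock 29.83 pos [0.4375 0.1871 0.2792] yaw -3.020 tilt 0.0027 grip 0.0385
 shift units(now axes) [ 0.0689 -1.9252 -0.0026] after turn [-0.369  -1.8907 -0.0026] turnz 0.0364 (max .0198/row)
```

```bash
python3 -m inch '[[[0,0,0.018],[0,-0.02,0],0.1],[[0,0,0.018],[0,-0.05,0],0.1],[[0,0,0],[-0.023,-0.09,0],0.1],[[0,0,0],[-0.024,-0.12,0],0.1],[[0,0,0],[-0.024,-0.12,0],0.1],[[0,0,0],[-0.024,-0.12,0],0.1],[[0,0,0],[-0.024,-0.12,0],0.1],[[0,0,0],[-0.024,-0.12,0],0.1],[[0,0,0],[-0.024,-0.12,0],0.1],[[0,0,0],[-0.024,-0.12,0],0.1]]' >/dev/null && python3 -m inch '[[[0,0,0],[-0.024,-0.12,0],0.1],[[0,0,0],[-0.024,-0.12,0],0.1],[[0,0,0],[-0.024,-0.12,0],0.1],[[0,0,0],[-0.024,-0.12,0],0.1],[[0,0,0],[-0.024,-0.12,0],0.1],[[0,0,0],[-0.024,-0.12,0],0.1],[[0,0,0],[-0.024,-0.11,0],0.1],[[0,0,0],[-0.01,-0.06,0],0.1],[[0,0,0],[0,0,0],0.1],[[0,0,0],[0,0,0],0.1]]' >/dev/null
python3 - <<'E'
from h import *
to(.4877,-.3887,.045,np.pi-.11)
E
```

```text
clock 31.50 pos [ 0.4902 -0.3889  0.2749] yaw 3.035 tilt 0.0057 grip 0.0383
 shift units(now axes) [ 8.300e-03 -4.000e-04  7.664e-01] after turn [ 8.300e-03 -4.000e-04  7.664e-01] turnz 0.0006 (max .0198/row)
```

```bash
python3 -m inch '[[[0,0,0],[0.006,0,0.08],0.1],[[0,0,0],[0,0,0.12],0.1],[[0,0,0],[0,0,0.12],0.1],[[0,0,0],[0,0,0.12],0.1],[[0,0,0],[0,0,0.1],0.1],[[0,0,0],[0,0,0.06],0.1],[[0,0,0],[0,0,0.01],0.1],[[0,0,0],[0,0,0],0.1],[[0,0,0],[0,0,0],0.1]]' >/dev/null
python3 - <<'E'
from h import *
to(.4877,-.3887,.045,np.pi-.11)
E
```

```text
clock 32.25 pos [ 0.4902 -0.3878  0.0965] yaw 3.038 tilt 0.0014 grip 0.0385
 shift units(now axes) [ 0.008  -0.0037  0.1717] after turn [ 0.008  -0.0038  0.1717] turnz 0.0011 (max .0198/row)
```

```bash
python3 -m inch '[[[0,0,0],[0.008,-0.004,0.03],0.1],[[0,0,0],[0,0,0.04],0.1],[[0,0,0],[0,0,0.04],0.1],[[0,0,0],[0,0,0.04],0.1],[[0,0,0],[0,0,0.022],0.1],[[0,0,0],[0,0,0],0.1],[[0,0,0],[0,0,0],0.1]]' && python3 -m inch '[[[0,0,0],[0,0,0],1],[[0,0,0],[0,0,0],1],[[0,0,0],[0,0,0],1],[[0,0,0],[0,0,0],1],[[0,0,0],[0,0,0],1],[[0,0,0],[0,0,0],1]]' && python3 -m inch '[[[0,0,0],[0,0,-0.015],1],[[0,0,0],[0,0,-0.025],1],[[0,0,0],[0,0,-0.03],1],[[0,0,0],[0,0,-0.04],1],[[0,0,0],[0,0,-0.06],1],[[0,0,0],[0,0,-0.1],1],[[0,0,0],[0,0,-0.12],1],[[0,0,0],[0,0,-0.12],1],[[0,0,0],[0,0,-0.12],1],[[0,0,0],[0,0,-0.12],1]]'
python3 - <<'E'
from h import *
to(.3848,.2281,.28,np.pi/2+.1217)
E
```

```text
clock: 32.83
eef_pos: [0.4874, -0.3896, 0.0445]
tool_rot: [0.052, 0.999, -0.0, 0.001]
ft_force: [1.1, -0.4, 0.3]
grip_width: 0.0384
grasp_force: 0.0
clock: 33.33
eef_pos: [0.4878, -0.3888, 0.0448]
tool_rot: [0.052, 0.999, 0.0, 0.001]
ft_force: [0.8, 4.5, 5.5]
grip_width: 0.0084
grasp_force: 62.2
clock: 34.17
eef_pos: [0.486, -0.3902, 0.2719]
tool_rot: [0.053, 0.999, -0.001, 0.0]
ft_force: [1.5, -0.1, -0.6]
grip_width: 0.0085
grasp_force: 61.5
clock 34.17 pos [ 0.486  -0.3902  0.2719] yaw 3.036 tilt 0.0027 grip 0.0085
 shift units(now axes) [ 0.5516  2.0141 -0.0271] after turn [ 2.0866 -0.0846 -0.0271] turnz 0.2139 (max .0198/row)
```

```bash
python3 -m inch '[[[0,0,0],[0.01,0.05,-0.01],1],[[0,0,0],[0.025,0.09,-0.01],1],[[0,0,0],[0.033,0.12,0],1],[[0,0,0],[0.033,0.12,0],1],[[0,0,0],[0.033,0.12,0],1],[[0,0,0],[0.033,0.12,0],1],[[0,0,0],[0.033,0.12,0],1],[[0,0,0],[0.033,0.12,0],1],[[0,0,0],[0.033,0.12,0],1],[[0,0,0],[0.033,0.12,0],1]]' >/dev/null && python3 -m inch '[[[0,0,0],[0.033,0.12,0],1],[[0,0,0],[0.033,0.12,0],1],[[0,0,0],[0.033,0.12,0],1],[[0,0,0],[0.033,0.12,0],1],[[0,0,0],[0.033,0.12,0],1],[[0,0,0],[0.033,0.12,0],1],[[0,0,0],[0.033,0.12,0],1],[[0,0,0],[0.02,0.07,0],1],[[0,0,0.0178],[0,0,0],1],[[0,0,0.0178],[0,0,0],1]]'>/dev/null && python3 -m inch '[[[0,0,0.0178],[0,0,0],1],[[0,0,0.0178],[0,0,0],1],[[0,0,0.0178],[0,0,0],1],[[0,0,0.0178],[0,0,0],1],[[0,0,0.0178],[0,0,0],1],[[0,0,0.0178],[0,0,0],1],[[0,0,0.0178],[0,0,0],1],[[0,0,0.0178],[0,0,0],1],[[0,0,0.0178],[0,0,0],1],[[0,0,0.0178],[0,0,0],1]]'
python3 - <<'E'
from h import *
to(.3848,.2281,.075,np.pi/2+.1217)
E
```

```text
clock: 36.67
eef_pos: [0.3863, 0.2266, 0.2759]
tool_rot: [0.664, 0.748, 0.0, 0.002]
ft_force: [0.1, 0.5, -0.6]
grip_width: 0.0087
grasp_force: 61.4
clock 36.67 pos [0.3863 0.2266 0.2759] yaw 1.689 tilt 0.0032 grip 0.0087
 shift units(now axes) [ 0.0055 -0.0043  0.6695] after turn [ 0.0055 -0.0043  0.6695] turnz -0.0006 (max .0198/row)
```

```bash
python3 -m inch '[[[0,0,0],[0.0055,-0.004,0.06],1],[[0,0,0],[0,0,0.11],1],[[0,0,0],[0,0,0.12],1],[[0,0,0],[0,0,0.12],1],[[0,0,0],[0,0,0.11],1],[[0,0,0],[0,0,0.08],1],[[0,0,0],[0,0,0.05],1],[[0,0,0],[0,0,0.02],1],[[0,0,0],[0,0,0],1],[[0,0,0],[0,0,0],1]]'
python3 - <<'E'
from h import *
to(.3848,.2281,.0447,np.pi/2+.1217)
E
```

```text
clock: 37.5
eef_pos: [0.3854, 0.2291, 0.0748]
tool_rot: [0.662, 0.75, 0.001, 0.001]
ft_force: [0.5, -0.8, -0.4]
grip_width: 0.0085
grasp_force: 61.5
clock 37.50 pos [0.3854 0.2291 0.0748] yaw 1.695 tilt 0.0022 grip 0.0085
 shift units(now axes) [-0.0029 -0.0022  0.1005] after turn [-0.0029 -0.0022  0.1005] turnz 0.0004 (max .0198/row)
```

```bash
python3 -m inch '[[[0,0,0],[-0.003,-0.002,0.01],1],[[0,0,0],[0,0,0.015],1],[[0,0,0],[0,0,0.015],1],[[0,0,0],[0,0,0],1],[[0,0,0],[0,0,0],1]]'|sed -n '2p;4p'; python3 -m inch '[[[0,0,0],[0,0,0.015],1],[[0,0,0],[0,0,0.015],1],[[0,0,0],[0,0,0.015],1],[[0,0,0],[0,0,0],1],[[0,0,0],[0,0,0],1]]'|sed -n '2p;4p';python3 -m inch '[[[0,0,0],[0,0,0.009],1],[[0,0,0],[0,0,0.005],1],[[0,0,0],[0,0,0],1],[[0,0,0],[0,0,0],1]]'|sed -n '2p;4p'
```

```text
eef_pos: [0.3837, 0.2279, 0.0617]
ft_force: [-0.2, 0.1, -0.4]
eef_pos: [0.3835, 0.2278, 0.0478]
ft_force: [0.2, 0.6, -0.2]
eef_pos: [0.3842, 0.2283, 0.0447]
ft_force: [-0.9, 0.0, 4.5]
```

```bash
python3 -m inch '[[[0,0,0],[0,0,0],0.3],[[0,0,0],[0,0,0],0.3],[[0,0,0],[0,0,0],0.3],[[0,0,0],[0,0,0],0.3],[[0,0,0],[0,0,0],0.3],[[0,0,0],[0,0,-0.03],0.3],[[0,0,0],[0,0,-0.06],0.3],[[0,0,0],[0,0,-0.1],0.2],[[0,0,0],[0,0,-0.12],0.1],[[0,0,0],[0,0,-0.12],0.1]]' && python3 -m inch '[[[0,0,0],[0,0,-0.12],0.1],[[0,0,0],[0,0,-0.12],0.1],[[0,0,0],[0,0,-0.08],0.1],[[0,0,0],[0,0,-0.03],0.1],[[0,0,0],[0,0,0],0.1]]'
python3 - <<'E'
from h import *
import pickle
c=vision.camera("wrist");pickle.dump(c,open("c7.pkl","wb"));im=c["img"]
g=cv2.cvtColor(im,cv2.COLOR_RGB2HSV)
m=((g[...,0]>45)&(g[...,0]<80)&(g[...,1]>120)&(g[...,2]>80)).astype(np.uint8)
n,l,st,ce=cv2.connectedComponentsWithStats(m)
for i in range(1,n):
    if st[i,4]>40:
        v,u=np.nonzero(l==i);w=np.array([px2w(c,a,b,.066)[:2] for a,b in zip(u,v)],np.float32)*1000;print(st[i],cv2.minAreaRect(w))
to(.4446,-.3358,.28,np.pi/2-.09)
E
```

```text
clock: 39.5
eef_pos: [0.3831, 0.2276, 0.1747]
tool_rot: [0.662, 0.75, -0.001, -0.0]
ft_force: [1.3, 0.6, -1.1]
grip_width: 0.0384
grasp_force: 0.0
clock: 39.92
eef_pos: [0.385, 0.2288, 0.2811]
tool_rot: [0.662, 0.75, 0.003, 0.001]
ft_force: [0.9, 0.6, -0.9]
grip_width: 0.0384
grasp_force: 0.0
[315 167   8  15 118] ((383.623291015625, 228.26153564453125), (8.14199161529541, 16.506046295166016), 7.0506486892700195)
[350 210  16   7 104] ((436.1595153808594, 186.53753662109375), (18.157087326049805, 7.672097682952881), 7.003737926483154)
[532 328  12  15  81] ((714.7955322265625, 37.89485168457031), (11.904786109924316, 24.827774047851562), 41.7497673034668)
clock 39.97 pos [0.3841 0.2282 0.2788] yaw 1.695 tilt 0.0025 grip 0.0383
 shift units(now axes) [-1.8907 -0.0333 -0.004 ] after turn [-1.8544  0.3699 -0.004 ] turnz 0.0341 (max .0198/row)
```

```bash
python3 -m inch '[[[0,0,0.017],[-0.02,0,0],0.1],[[0,0,0.017],[-0.05,0,0],0.1],[[0,0,0],[-0.09,0.02,0],0.1],[[0,0,0],[-0.12,0.025,0],0.1],[[0,0,0],[-0.12,0.025,0],0.1],[[0,0,0],[-0.12,0.025,0],0.1],[[0,0,0],[-0.12,0.025,0],0.1],[[0,0,0],[-0.12,0.025,0],0.1],[[0,0,0],[-0.12,0.025,0],0.1],[[0,0,0],[-0.12,0.025,0],0.1]]' >/dev/null && python3 -m inch '[[[0,0,0],[-0.12,0.025,0],0.1],[[0,0,0],[-0.12,0.025,0],0.1],[[0,0,0],[-0.12,0.025,0],0.1],[[0,0,0],[-0.12,0.025,0],0.1],[[0,0,0],[-0.12,0.025,0],0.1],[[0,0,0],[-0.12,0.025,0],0.1],[[0,0,0],[-0.09,0.02,0],0.1],[[0,0,0],[-0.04,0.01,0],0.1],[[0,0,0],[0,0,0],0.1],[[0,0,0],[0,0,0],0.1]]' >/dev/null
python3 - <<'E'
from h import *
import pickle
c=vision.camera("wrist");pickle.dump(c,open("c8.pkl","wb"))
to(.4446,-.3358,.28,np.pi/2-.09)
q=proj(c,[.4446,-.3358,.066])[0].round().astype(int);print(q)
cr=c["img"][max(q[1]-60,0):q[1]+60,q[0]-80:q[0]+80];cr=cv2.resize(cr,None,fx=5,fy=5,interpolation=cv2.INTER_CUBIC);cv2.imwrite("pics/w8c.png",cr[:,:,::-1])
E
```

```text
clock 41.68 pos [ 0.4484 -0.3339  0.276 ] yaw 1.481 tilt 0.0042 grip 0.0382
 shift units(now axes) [-0.0074 -0.0121 -0.0134] after turn [-0.0074 -0.012  -0.0134] turnz 0.0001 (max .0198/row)
[318 176]
```

View pics/w8c.png

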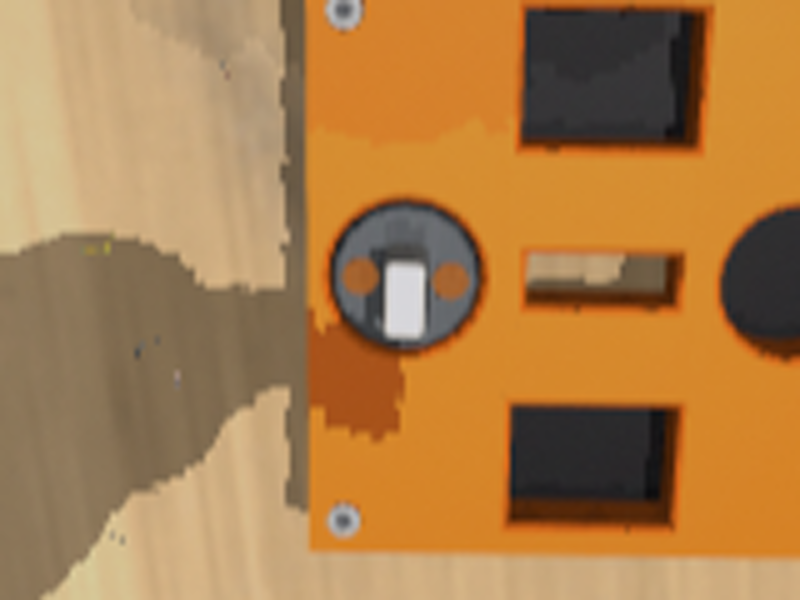

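```bash
python3 -m inch '[[[0,0,0],[-0.007,-0.009,0.08],0.1],[[0,0,0],[0,0,0.12],0.1],[[0,0,0],[0,0,0.12],0.1],[[0,0,0],[0,0,0.12],0.1],[[0,0,0],[0,0,0.1],0.1],[[0,0,0],[0,0,0.06],0.1],[[0,0,0],[0,0,0.01],0.1],[[0,0,0],[0,0,0],0.1],[[0,0,0],[0,0,0],0.1]]' >/dev/null
python3 - <<'E'
from h import *
to(.4456,-.3358,.045,np.pi/2-.09)
E
```

```text
clock 42.43 pos [ 0.4472 -0.3362  0.0964] yaw 1.483 tilt 0.0019 grip 0.0384
 shift units(now axes) [ 0.001  -0.0055  0.1712] after turn [ 0.001  -0.0055  0.1712] turnz 0.0003 (max .0198/row)
```

```bash
python3 -m inch '[[[0,0,0],[0,-0.0055,0.03],0.1],[[0,0,0],[0,0,0.04],0.1],[[0,0,0],[0,0,0.04],0.1],[[0,0,0],[0,0,0.04],0.1],[[0,0,0],[0,0,0.022],0.1],[[0,0,0],[0,0,0],0.1],[[0,0,0],[0,0,0],0.1]]' && python3 -m inch '[[[0,0,0],[0,0,0],1],[[0,0,0],[0,0,0],1],[[0,0,0],[0,0,0],1],[[0,0,0],[0,0,0],1],[[0,0,0],[0,0,0],1],[[0,0,0],[0,0,0],1]]' && python3 -m inch '[[[0,0,0],[0,0,-0.015],1],[[0,0,0],[0,0,-0.025],1],[[0,0,0],[0,0,-0.03],1],[[0,0,0],[0,0,-0.04],1],[[0,0,0],[0,0,-0.06],1],[[0,0,0],[0,0,-0.1],1],[[0,0,0],[0,0,-0.12],1],[[0,0,0],[0,0,-0.12],1],[[0,0,0],[0,0,-0.12],1],[[0,0,0],[0,0,-0.12],1]]'
python3 - <<'E'
from h import *
to(.4798,.2399,.28)
E
```

```text
clock: 43.02
eef_pos: [0.4452, -0.3367, 0.0441]
tool_rot: [0.738, 0.675, 0.0, 0.001]
ft_force: [-0.0, 0.0, -1.2]
grip_width: 0.0384
grasp_force: 0.0
clock: 43.52
eef_pos: [0.4456, -0.3371, 0.0446]
tool_rot: [0.738, 0.675, 0.0, 0.001]
ft_force: [-0.2, -0.4, 5.4]
grip_width: 0.0086
grasp_force: 60.1
clock: 44.35
eef_pos: [0.4442, -0.3359, 0.271]
tool_rot: [0.738, 0.675, 0.0, 0.0]
ft_force: [0.2, 0.4, -1.7]
grip_width: 0.0087
grasp_force: 59.3
clock 44.35 pos [ 0.4442 -0.3359  0.271 ] yaw 1.482 tilt 0.0004 grip 0.0087
 shift units(now axes) [ 1.9222 -0.0524 -0.03  ] after turn [ 1.9222 -0.0524 -0.03  ] turnz 0.0000 (max .0198/row)
```

```bash
python3 -m inch '[[[0,0,0],[0.05,0,-0.02],1],[[0,0,0],[0.09,0,-0.01],1],[[0,0,0],[0.12,-0.0037,0],1],[[0,0,0],[0.12,-0.0037,0],1],[[0,0,0],[0.12,-0.0037,0],1],[[0,0,0],[0.12,-0.0037,0],1],[[0,0,0],[0.12,-0.0037,0],1],[[0,0,0],[0.12,-0.0037,0],1],[[0,0,0],[0.12,-0.0037,0],1],[[0,0,0],[0.12,-0.0037,0],1]]' >/dev/null && python3 -m inch '[[[0,0,0],[0.12,-0.0037,0],1],[[0,0,0],[0.12,-0.0037,0],1],[[0,0,0],[0.12,-0.0037,0],1],[[0,0,0],[0.12,-0.0037,0],1],[[0,0,0],[0.12,-0.0037,0],1],[[0,0,0],[0.12,-0.0037,0],1],[[0,0,0],[0.07,0,0],1],[[0,0,0],[0.03,0,0],1],[[0,0,0],[0,0,0],1],[[0,0,0],[0,0,0],1]]'
python3 - <<'E'
from h import *
to(.4798,.2392,.075)
E
```

```text
clock: 46.02
eef_pos: [0.48, 0.2382, 0.2774]
tool_rot: [0.738, 0.675, -0.001, 0.0]
ft_force: [0.1, -0.5, -0.3]
grip_width: 0.0088
grasp_force: 59.3
clock 46.02 pos [0.48   0.2382 0.2774] yaw 1.482 tilt 0.0012 grip 0.0088
 shift units(now axes) [ 0.0031 -0.0011  0.6746] after turn [ 0.0031 -0.0011  0.6746] turnz 0.0000 (max .0198/row)
```

```bash
python3 -m inch '[[[0,0,0],[0.003,-0.001,0.06],1],[[0,0,0],[0,0,0.11],1],[[0,0,0],[0,0,0.12],1],[[0,0,0],[0,0,0.12],1],[[0,0,0],[0,0,0.11],1],[[0,0,0],[0,0,0.08],1],[[0,0,0],[0,0,0.05],1],[[0,0,0],[0,0,0.02],1],[[0,0,0],[0,0,0],1],[[0,0,0],[0,0,0],1]]' >/dev/null
python3 - <<'E'
from h import *
to(.4798,.2392,.0447)
E
```

```text
clock 46.85 pos [0.4811 0.2387 0.0775] yaw 1.480 tilt 0.0013 grip 0.0088
 shift units(now axes) [ 0.0013 -0.0044  0.1092] after turn [ 0.0013 -0.0044  0.1092] turnz 0.0000 (max .0198/row)
```

```bash
python3 -m inch '[[[0,0,0],[0.001,-0.004,0.015],1],[[0,0,0],[0,0,0.018],1],[[0,0,0],[0,0,0.018],1],[[0,0,0],[0,0,0],1],[[0,0,0],[0,0,0],1]]'|sed -n '2p;4p'; python3 -m inch '[[[0,0,0],[0,0,0.015],1],[[0,0,0],[0,0,0.015],1],[[0,0,0],[0,0,0.015],1],[[0,0,0],[0,0,0],1],[[0,0,0],[0,0,0],1]]'|sed -n '2p;4p';python3 -m inch '[[[0,0,0],[0,0,0.009],1],[[0,0,0],[0,0,0.005],1],[[0,0,0],[0,0,0],1],[[0,0,0],[0,0,0],1]]'|sed -n '2p;4p'
```

```text
eef_pos: [0.479, 0.2398, 0.061]
ft_force: [-0.9, -0.9, -1.0]
eef_pos: [0.479, 0.2397, 0.0472]
ft_force: [-0.5, -1.2, -0.7]
eef_pos: [0.4796, 0.24, 0.0446]
ft_force: [-1.0, -1.2, 6.0]
```

```bash
python3 -m inch '[[[0,0,0],[0,0,0],0.3],[[0,0,0],[0,0,0],0.3],[[0,0,0],[0,0,0],0.3],[[0,0,0],[0,0,0],0.3],[[0,0,0],[0,0,0],0.3],[[0,0,0],[0,0,-0.03],0.3],[[0,0,0],[0,0,-0.06],0.3],[[0,0,0],[0,0,-0.1],0.2],[[0,0,0],[0,0,-0.12],0.1],[[0,0,0],[0,0,-0.12],0.1]]' >/dev/null && python3 -m inch '[[[0,0,0],[0,0,-0.12],0.1],[[0,0,0],[0,0,-0.12],0.1],[[0,0,0],[-0.06,0.03,-0.12],0.1],[[0,0,0],[-0.11,0.05,-0.05],0.1],[[0,0,0],[-0.11,0.05,0],0.1],[[0,0,0],[-0.06,0.05,0],0.1],[[0,0,0],[0,0,0],0.1],[[0,0,0],[0,0,0],0.1]]'
python3 - <<'E'
from h import *
import pickle
to(.54,.13,.29)
c=vision.camera("wrist");pickle.dump(c,open("c9.pkl","wb"));cv2.imwrite("pics/w9.png",c["img"][:,:,::-1])
E
```

```text
clock: 49.52
eef_pos: [0.5242, 0.1325, 0.2961]
tool_rot: [0.739, 0.674, 0.0, 0.0]
ft_force: [0.1, -0.8, -0.2]
grip_width: 0.0383
grasp_force: 0.0
clock 49.52 pos [0.5242 0.1325 0.2961] yaw 1.479 tilt 0.0008 grip 0.0383
 shift units(now axes) [-0.0035  0.0534  0.0202] after turn [-0.0035  0.0534  0.0202] turnz 0.0000 (max .0198/row)
```

View pics/w9.png

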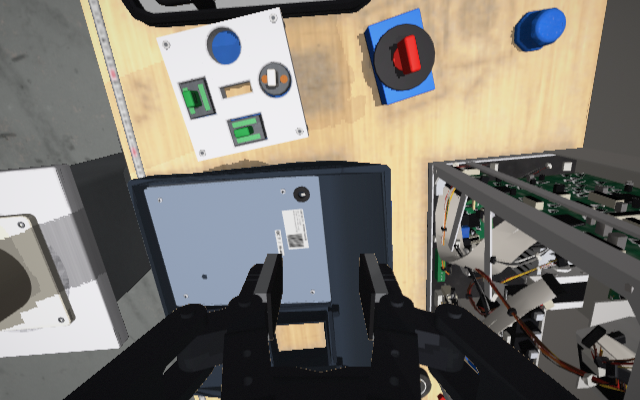

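Run:
```python
from h import *
import pickle
for f_ in("c5","c9"):
    c=pickle.load(open(f_+".pkl","rb"));im=c["img"];g=cv2.cvtColor(im,cv2.COLOR_RGB2HSV)
    m=(((g[...,0]<6)|(g[...,0]>174))&(g[...,1]>150)&(g[...,2]>150)).astype(np.uint8);m[:,:350]=0;m[:,450:]=0;m[110:]=0
    n,l,st,ce=cv2.connectedComponentsWithStats(m)
    for i in range(1,n):
        if st[i,4]>30:
            v,u=np.nonzero(l==i);w=np.array([px2w(c,a,b,.077)[:2] for a,b in zip(u,v)],np.float32)*1000;print(st[i],cv2.minAreaRect(w))
    print("exp bar",proj(c,[.6315,.25,.077]))
    d=((g[...,2]<90)).astype(np.uint8);d[:,:350]=0;d[:,450:]=0;d[110:]=0
    n,l,st,ce=cv2.connectedComponentsWithStats(d);i=1+np.argmax(st[1:,4]);v,u=np.nonzero(l==i);w=np.array([px2w(c,a,b,.041)[:2] for a,b in zip(u,v)],np.float32)*1000;print("disc",cv2.minEnclosingCircle(w))
c=pickle.load(open("c9.pkl","rb"));cr=cv2.resize(c["img"][5:115,350:450],None,fx=5,fy=5,interpolation=cv2.INTER_CUBIC);cv2.imwrite("pics/w9c.png",cr[:,:,::-1])
```

```text
[402  47  13  38 404] ((631.5985717773438, 250.34091186523438), (11.000715255737305, 34.38309097290039), 12.308916091918945)
[389  58   7  22 106] ((616.7384033203125, 244.34349060058594), (6.055029392242432, 19.589279174804688), 15.985767364501953)
exp bar [[407.62150711  66.15557251]]
disc ((620.0703735351562, 245.7018280029297), 46.763607025146484)
[405  35  16  37 375] ((630.9705810546875, 249.835205078125), (10.66596794128418, 34.692604064941406), 12.302888870239258)
[393  49   9  20  96] ((614.2374877929688, 245.31869506835938), (6.649304389953613, 18.99538230895996), 12.56903076171875)
exp bar [[412.77887247  52.9718181 ]]
disc ((619.0650634765625, 246.3661651611328), 47.29213333129883)
```

View pics/w9c.png

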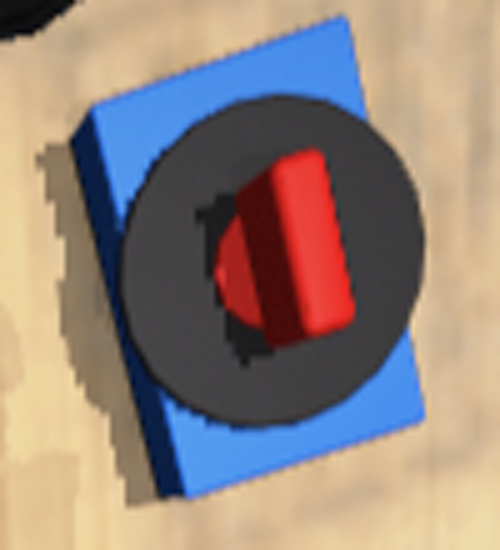

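```bash
python3 -m inch '[[[0,0,-0.0163],[0,0,0],0.1],[[0,0,-0.0163],[0,0,0],0.1],[[0,0,-0.0163],[0,0,0],0.1],[[0,0,0],[0.06,0,0],0.1],[[0,0,0],[0.1,0.02,0],0.1],[[0,0,0],[0.06,0.06,0],0.1],[[0,0,0],[0.03,0.1,0],0.1],[[0,0,0],[0.02,0.1,0],0.1],[[0,0,0],[0,0.05,0],0.1],[[0,0,0],[0,0,0],0.1]]'>/dev/null
python3 - <<'E'
from h import *
to(.6313,.2500,.12,1.7855)
E
```

```text
clock 50.40 pos [0.604  0.2367 0.2933] yaw 1.792 tilt 0.0014 grip 0.0384
 shift units(now axes) [0.0233 0.0984 0.5777] after turn [0.0239 0.0982 0.5777] turnz 0.0010 (max .0198/row)
```

```bash
python3 -m inch '[[[0,0,0.001],[0.01,0.04,0.03],0.1],[[0,0,0],[0.01,0.04,0.08],0.1],[[0,0,0],[0.003,0.018,0.1],0.1],[[0,0,0],[0,0,0.12],0.1],[[0,0,0],[0,0,0.1],0.1],[[0,0,0],[0,0,0.08],0.1],[[0,0,0],[0,0,0.05],0.1],[[0,0,0],[0,0,0.02],0.1],[[0,0,0],[0,0,0],0.1],[[0,0,0],[0,0,0],0.1]]'>/dev/null
python3 - <<'E'
from h import *
to(.6313,.2500,.051,1.7855)
c=vision.camera("wrist");im=c["img"];g=cv2.cvtColor(im,cv2.COLOR_RGB2HSV)
m=(((g[...,0]<6)|(g[...,0]>174))&(g[...,1]>150)&(g[...,2]>150)).astype(np.uint8)
n,l,st,ce=cv2.connectedComponentsWithStats(m)
for i in range(1,n):
    if st[i,4]>200:
        v,u=np.nonzero(l==i);w=np.array([px2w(c,a,b,.077)[:2] for a,b in zip(u,v)],np.float32)*1000;print(st[i],cv2.minAreaRect(w))
E
```

```text
clock 51.23 pos [0.63   0.2477 0.1227] yaw 1.783 tilt 0.0011 grip 0.0386
 shift units(now axes) [0.0067 0.0058 0.2389] after turn [0.0067 0.0058 0.2389] turnz -0.0003 (max .0198/row)
```

Run:
```python
from h import *
c=vision.camera("wrist");im=c["img"];g=cv2.cvtColor(im,cv2.COLOR_RGB2HSV)
m=(((g[...,0]<8)|(g[...,0]>172))&(g[...,1]>120)&(g[...,2]>40)).astype(np.uint8)
n,l,st,ce=cv2.connectedComponentsWithStats(m);print([s.tolist() for s in st[1:] if s[4]>60])
p=[(.6313+a*np.cos(1.7855)-b*np.sin(1.7855),.25+a*np.sin(1.7855)+b*np.cos(1.7855),.077) for a,b in((.018,.006),(.018,-.006),(-.018,.006),(-.018,-.006))];print(proj(c,p).round(0).tolist())
cv2.imwrite("pics/w10.png",im[:,:,::-1])
```

```text
[[304, 188, 38, 63, 1564]]
[[313.0, 201.0], [332.0, 201.0], [313.0, 253.0], [331.0, 253.0]]
```

View pics/w10.png

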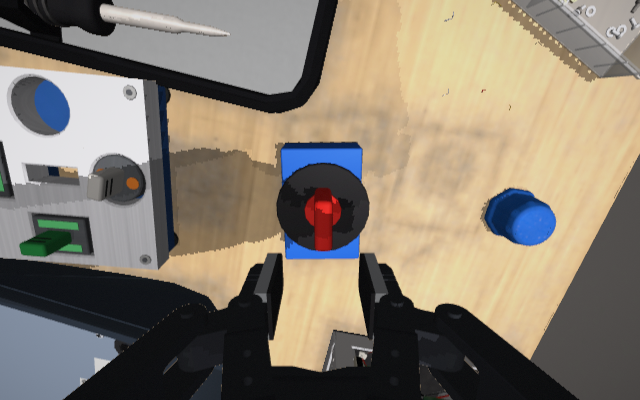

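```bash
python3 -m inch '[[[0,0,0],[0.005,0.005,0.04],0.1],[[0,0,0],[0,0,0.05],0.1],[[0,0,0],[0,0,0.05],0.1],[[0,0,0],[0,0,0.045],0.1],[[0,0,0],[0,0,0.03],0.1],[[0,0,0],[0,0,0.02],0.1],[[0,0,0],[0,0,0],0.1],[[0,0,0],[0,0,0],0.1]]'>/dev/null
python3 - <<'E'
from h import *
to(.6313,.2500,.0515,1.7855)
print(telemetry.get_obs()["ft_force"])
E
```

```text
clock 52.00 pos [0.6317 0.2489 0.0513] yaw 1.783 tilt 0.0007 grip 0.0384
 shift units(now axes) [ 0.004  -0.0006 -0.0007] after turn [ 0.004  -0.0006 -0.0007] turnz -0.0005 (max .0198/row)
[0.28513866 0.92184349 0.31970886]
```

```bash
python3 -m inch '[[[0,0,0],[0.003,0,0],0.1],[[0,0,0],[0,0,0],1],[[0,0,0],[0,0,0],1],[[0,0,0],[0,0,0],1],[[0,0,0],[0,0,0],1],[[0,0,0],[0,0,0],1],[[0,0,0],[0,0,0],1]]' && python3 -c "
from workcell import telemetry as t;print(t.get_obs()['eef_pos'],t.get_obs()['tool_rot'])" && python3 -m inch '[[[0,0,0],[0,0,-0.015],1],[[0,0,0],[0,0,-0.025],1],[[0,0,0],[0,0,-0.03],1],[[0,0,0],[0,0,-0.04],1],[[0,0,0],[0,0,-0.06],1],[[0,0,0],[0,0,-0.08],1],[[0,0,0],[0,0,-0.1],1],[[0,0,0],[0,0,-0.1],1],[[0,0,0],[0,0,-0.06],1],[[0,0,0],[0,0,0],1]]'
python3 - <<'E'
from h import *
to(.4320,.2338,.19,np.pi+.1217)
E
```

```text
clock: 52.58
eef_pos: [0.6322, 0.25, 0.0522]
tool_rot: [0.628, 0.778, 0.001, 0.001]
ft_force: [0.8, 0.5, 4.8]
grip_width: 0.0106
grasp_force: 59.4
[0.63215572 0.25001833 0.05220505] [6.28381858e-01 7.77903907e-01 1.09726873e-03 7.40091066e-04]
clock: 53.42
eef_pos: [0.6338, 0.2507, 0.2116]
tool_rot: [0.628, 0.778, 0.005, 0.003]
ft_force: [0.6, 1.0, 0.6]
grip_width: 0.011
grasp_force: 58.6
clock 53.42 pos [0.6338 0.2507 0.2116] yaw 1.783 tilt 0.0119 grip 0.0110
 shift units(now axes) [ 0.0863 -0.6696  0.072 ] after turn [0.6747 0.0256 0.072 ] turnz -0.2357 (max .0198/row)
```

```bash
python3 -m inch '[[[0,0,0],[0.01,-0.05,0],1],[[0,0,0],[0.013,-0.1,0],1],[[0,0,0],[0.013,-0.12,0],1],[[0,0,0],[0.013,-0.12,0],1],[[0,0,0],[0.013,-0.12,0],1],[[0,0,0],[0.012,-0.1,0],1],[[0,0,0],[0.012,-0.06,0],1],[[0,0,0],[0,0,0],1],[[0,0,-0.0181],[0,0,0],1],[[0,0,-0.0181],[0,0,0],1]]'>/dev/null; python3 -m inch '[[[0,0,-0.0181],[0,0,0],1],[[0,0,-0.0181],[0,0,0],1],[[0,0,-0.0181],[0,0,0],1],[[0,0,-0.0181],[0,0,0],1],[[0,0,-0.0181],[0,0,0],1],[[0,0,-0.0181],[0,0,0],1],[[0,0,-0.0181],[0,0,0],1],[[0,0,-0.0181],[0,0,0],1],[[0,0,-0.0181],[0,0,0],1],[[0,0,-0.0181],[0,0,0],1]]'>/dev/null;  python3 -m inch '[[[0,0,-0.0181],[0,0,0],1],[[0,0,0],[0,0,0],1],[[0,0,0],[0,0,0],1]]'
python3 - <<'E'
from h import *
to(.4320,.2338,.12,np.pi+.1217)
c=vision.camera("wrist");o=telemetry.get_obs();r=R.from_quat(o["tool_rot"])
g=cv2.cvtColor(c["img"],cv2.COLOR_RGB2HSV)
t=np.linspace(0,2*np.pi,72)
q=proj(c,o["eef_pos"]+r.apply(np.c_[.0355*np.cos(t),.0355*np.sin(t),0*t+.0108]));print("exp",q.min(0),q.max(0))
im=c["img"].astype(int)
d=(im.max(2)<75)
print("col top",[int(im[y,321].max()) for y in range(184,204,2)]);print([int(im[250,x].max()) for x in range(244,268,2)],[int(im[250,x].max()) for x in range(376,396,2)])
m=(((g[...,0]<8)|(g[...,0]>172))&(g[...,1]>120)&(g[...,2]>40)).astype(np.uint8)
n,l,st,ce=cv2.connectedComponentsWithStats(m);print([s.tolist() for s in st[1:] if s[4]>60])
E
```

```text
clock: 55.33
eef_pos: [0.4295, 0.2326, 0.2037]
tool_rot: [-0.058, 0.998, -0.0, 0.0]
ft_force: [0.4, 0.1, -1.7]
grip_width: 0.0107
grasp_force: 58.9
clock 55.33 pos [0.4295 0.2326 0.2037] yaw -3.025 tilt 0.0004 grip 0.0107
 shift units(now axes) [-0.0087  0.0031  0.2789] after turn [-0.0088  0.0031  0.2789] turnz -0.0008 (max .0198/row)
exp [256.46154845 195.2363861 ] [387.89093022 313.30102644]
col top [232, 234, 145, 145, 15, 38, 32, 30, 31, 30]
[237, 239, 241, 242, 240, 240, 140, 22, 21, 23, 23, 21] [23, 22, 23, 23, 39, 249, 249, 29, 80, 192]
[[296, 227, 50, 99, 2756]]
```

```bash
python3 -m inch '[[[0,0,-0.0008],[-0.0085,0.003,0.03],1],[[0,0,0],[0,0,0.06],1],[[0,0,0],[0,0,0.08],1],[[0,0,0],[0,0,0.08],1],[[0,0,0],[0,0,0.06],1],[[0,0,0],[0,0,0.03],1],[[0,0,0],[0,0,0],1],[[0,0,0],[0,0,0],1],[[0,0,0],[0,0,0],1]]'>/dev/null
python3 - <<'E'
from h import *
to(.4320,.2338,.0556,np.pi+.1217)
E
```

```text
clock 56.13 pos [0.4328 0.2343 0.103 ] yaw -3.017 tilt 0.0025 grip 0.0108
 shift units(now axes) [ 0.0029 -0.0015  0.1582] after turn [ 0.0028 -0.0015  0.1582] turnz 0.0004 (max .0198/row)
```

```bash
python3 -m inch '[[[0,0,0],[0.0015,-0.001,0.02],1],[[0,0,0],[0,0,0.02],1],[[0,0,0],[0,0,0.012],1],[[0,0,0],[0,0,0],1],[[0,0,0],[0,0,0],1]]'|sed -n '2p;4p'; python3 -m inch '[[[0,0,0],[0,0,0.015],1],[[0,0,0],[0,0,0.01],1],[[0,0,0],[0,0,0],1],[[0,0,0],[0,0,0],1]]'|sed -n '2p;4p'; python3 -c "
from h import *
to(.4321,.2338,.0556,np.pi+.1217)"
```

```text
eef_pos: [0.4312, 0.2334, 0.0862]
ft_force: [-0.2, -0.2, -1.0]
eef_pos: [0.4317, 0.2336, 0.0788]
ft_force: [1.6, -0.4, -2.0]
clock 56.88 pos [0.4317 0.2336 0.0788] yaw -3.017 tilt 0.0010 grip 0.0108
 shift units(now axes) [-0.0013  0.0006  0.0773] after turn [-0.0013  0.0007  0.0773] turnz 0.0004 (max .0198/row)
```

Head is in the slot. Continue down.

```bash
python3 -m inch '[[[0,0,0],[0,0,0.015],1],[[0,0,0],[0,0,0.015],1],[[0,0,0],[0,0,0.01],1],[[0,0,0],[0,0,0],1]]'|sed -n '2p;4p'; python3 -m inch '[[[0,0,0],[0,0,0.012],1],[[0,0,0],[0,0,0.01],1],[[0,0,0],[0,0,0.004],1],[[0,0,0],[0,0,0],1],[[0,0,0],[0,0,0],1]]'|sed -n '2p;4p'; for i in 1 2; do python3 -m inch '[[[0,0,0],[0,0,0.004],1],[[0,0,0],[0,0,0],1],[[0,0,0],[0,0,0],1]]'|sed -n '2p;4p';done
```

```text
eef_pos: [0.4317, 0.2335, 0.0663]
ft_force: [2.0, -0.2, -1.7]
eef_pos: [0.4306, 0.2332, 0.0587]
ft_force: [0.5, 0.8, -1.8]
eef_pos: [0.4313, 0.2335, 0.0579]
ft_force: [0.4, 0.5, -1.8]
eef_pos: [0.4314, 0.2335, 0.0567]
ft_force: [0.1, 0.7, -1.9]
```

```bash
for i in 1 2 3; do python3 -m inch '[[[0,0,0],[0,0,0.004],1],[[0,0,0],[0,0,0],1],[[0,0,0],[0,0,0],1]]'|sed -n '2p;4p';done; python3 -c "
from h import *
to(.4321,.2338,.0556,np.pi/2+.1217)"
```

```text
eef_pos: [0.4316, 0.2336, 0.0561]
ft_force: [-0.7, -0.3, 4.4]
eef_pos: [0.4316, 0.2336, 0.0561]
ft_force: [-4.8, -2.1, 14.0]
eef_pos: [0.4316, 0.2336, 0.0561]
ft_force: [-6.6, -3.6, 22.4]
clock 58.88 pos [0.4316 0.2336 0.0561] yaw -3.017 tilt 0.0023 grip 0.0110
 shift units(now axes) [-0.0016  0.0006  0.0016] after turn [-0.0006 -0.0016  0.0016] turnz -0.2496 (max .0198/row)
```

```bash
python3 -m inch '[[[0,0,0],[-0.001,0,-0.009],1],[[0,0,0.0193],[0,0,0],1],[[0,0,0.0193],[0,0,0],1],[[0,0,0.0193],[0,0,0],1],[[0,0,0.0193],[0,0,0],1],[[0,0,0.0193],[0,0,0],1],[[0,0,0.0193],[0,0,0],1]]' && python3 -m inch '[[[0,0,0.0193],[0,0,0],1],[[0,0,0.0193],[0,0,0],1],[[0,0,0.0193],[0,0,0],1],[[0,0,0.0193],[0,0,0],1],[[0,0,0.0193],[0,0,0],1],[[0,0,0.0193],[0,0,0],1],[[0,0,0.0193],[0,0,0],1],[[0,0,0],[0,0,0],1],[[0,0,0],[0,0,0],1]]'; python3 -c "
from h import *
to(.4321,.2338,.0556,np.pi/2+.1217)"
```

```text
clock: 59.47
eef_pos: [0.4321, 0.2335, 0.0561]
tool_rot: [0.3, 0.954, 0.0, 0.001]
ft_force: [-0.1, -0.5, 3.5]
grip_width: 0.0111
grasp_force: 59.6
clock: 60.22
eef_pos: [0.4322, 0.2338, 0.0561]
tool_rot: [0.663, 0.749, 0.001, 0.0]
ft_force: [-0.3, 0.1, 3.9]
grip_width: 0.0107
grasp_force: 59.6
clock 60.22 pos [0.4322 0.2338 0.0561] yaw 1.693 tilt 0.0014 grip 0.0107
 shift units(now axes) [-0.0001 -0.0002  0.0018] after turn [-0.0001 -0.0002  0.0018] turnz 0.0000 (max .0198/row)
```

Centred and turned. Release and retreat, then check numerically.

```bash
python3 -m inch '[[[0,0,0],[0,0,0],0.3],[[0,0,0],[0,0,0],0.3],[[0,0,0],[0,0,0],0.3],[[0,0,0],[0,0,0],0.3],[[0,0,0],[0,0,0],0.3],[[0,0,0],[0,0,-0.02],0.3],[[0,0,0],[0,0,-0.04],0.3],[[0,0,0],[0,0,-0.08],0.3],[[0,0,0],[0,0,-0.1],0.3],[[0,0,0],[0,0,-0.12],0.3]]' && python3 -m inch '[[[0,0,0],[0,0,-0.12],0.3],[[0,0,0],[0,0,-0.12],0.3],[[0,0,0],[0,0,-0.1],0.3],[[0,0,0],[-0.08,0,0],0.3],[[0,0,0],[-0.08,0,0],0.3],[[0,0,0],[0,0,0],0.3],[[0,0,0],[0,0,0],0.3]]'
python3 - <<'E'
from h import *
c=vision.camera("wrist");im=c["img"];g=cv2.cvtColor(im,cv2.COLOR_RGB2HSV)
def rep(m,z,nm):
    n,l,st,ce=cv2.connectedComponentsWithStats(m.astype(np.uint8))
    for i in range(1,n):
        if st[i,4]>60:
            v,u=np.nonzero(l==i);w=np.array([px2w(c,a,b,z)[:2] for a,b in zip(u,v)],np.float32)*1000;print(nm,st[i],[np.round(x,1) for x in cv2.minAreaRect(w)])
rep(((g[...,0]<6)|(g[...,0]>174))&(g[...,1]>150)&(g[...,2]>150),.081,"red")
rep((g[...,0]>45)&(g[...,0]<80)&(g[...,1]>120)&(g[...,2]>80),.066,"green")
# disc: dark region around the expected centre, top z=.045
d=(im.max(2)<85)&(g[...,1]<60); q=proj(c,[.4322,.2338,.045])[0]
yy,xx=np.mgrid[:400,:640]; d&=((xx-q[0])**2+(yy-q[1])**2<62**2)
n,l,st,ce=cv2.connectedComponentsWithStats(d.astype(np.uint8));i=1+np.argmax(st[1:,4]);v,u=np.nonzero(l==i)
w=np.array([px2w(c,a,b,.045)[:2] for a,b in zip(u,v)],np.float32)*1000;print("disc",q,st[i],cv2.minEnclosingCircle(w))
c2=vision.camera("top")["img"];import pickle;c0=pickle.load(open("c0.pkl","rb"))["top"]["img"]
df=np.abs(c2.astype(int)-c0).max(2)>60
for nm,x,y in(("tape",363,174),("box",404,172),("vial",428,187)): print(nm,df[y-12:y+12,x-12:x+12].sum())
E
```

```text
clock: 61.05
eef_pos: [0.4303, 0.2328, 0.1638]
tool_rot: [0.664, 0.748, -0.002, -0.0]
ft_force: [-0.2, 1.4, 0.3]
grip_width: 0.0298
grasp_force: 0.0
clock: 61.63
eef_pos: [0.4374, 0.1852, 0.2665]
tool_rot: [0.665, 0.747, 0.001, 0.0]
ft_force: [0.9, 0.7, -1.0]
grip_width: 0.0302
grasp_force: 0.0
red [316 115  17  35 471] [array([435.1, 234.5]), array([16.3, 33.9]), np.float64(6.4)]
green [271 123  10  17 152] [array([383.8, 228.4]), array([ 9.6, 16.6]), np.float64(6.7)]
green [313 171  16  10 143] [array([437.1, 186. ]), array([16.7, 10.2]), np.float64(6.7)]
green [515 299  14  22 129] [array([714.9,  38.9]), array([13.7, 34.6]), np.float64(38.8)]
disc [321.05858866 129.5681546 ] [ 290   98   73   62 2493] ((436.6578369140625, 234.6914520263672), 42.15345001220703)
tape 0
box 0
vial 0
```

```bash
python3 -c "
from workcell import workorder
print(workorder.job_done())"
```

```text
the job is handed in; nothing more can be done
None
```

I handed the job in at about 62 s of the 210 s allowed. The T-key went to the rest first, then both filters and the one lens present were seated in the carrier, and the key is now centred and locked across the carrier's slot. My checks show the tape, carton and vial unmoved; hand-in returned no verdict.

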